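# Open the bench hood to its working mark and load the stone rack

## Robot

A 6-joint arm with a two-finger parallel gripper is mounted at the origin on the work surface. World frame = base frame: x ahead of the robot, y to its left, z up, the work surface at z = 0. Lengths are in m, angles in rad, forces in N, time in s.
With the tool pointing down it reaches from about 0.25 to 0.85 m from the base axis. Payload 12.5 kg.
Tool frame: the origin (TCP) lies on the centre line of the jaws, within the pads' length; the fingertips stand 22 mm ahead of it and the grasp point (between the pads) lies 3 mm ahead of it; z points along the fingers, y is the direction in which the jaws open and shut (so a half turn about z gives the same grasp; the last joint's range is limited). The gripper opens to 93 mm and grips with 3 to 60 N. Pads are 15 mm wide; open, the fingers measure 128 mm over their backs; the gripper's body (75 mm by 188 mm) begins 65 mm behind the grasp point.
Start: joints at [1.092, 0.351, 1.652, -0, 1.139, -0.085], TCP at [0.211, 0.508, 0.241] pointing down, gripper open.
Joint ranges: [-2.75, 2.75], [-0.79, 2.1], [0.01, 2.65], [-1.57, 4.71], [0.07, 3.14], [-2.87, 2.87]. Speed limits (rad/s): [2.22, 2.22, 2.79, 3.14, 3.14, 3.14].

## Interface

Orientations are given as a rotation vector (axis times angle).
In Python, from plant import bot, snapshot, order gives the robot as it stands.
- The arm moves only by the tool step_arm, never from a script. Its argument "series" is a list of rows, each an object with "linear": the shift along the world's x, y, z in mm, a list of three; "delta_rot": the turn, a rotation vector about the world's x, y, z in rad, a list of three; "claw": the finger opening in mm, from 0 to 93. In form: [{"linear": [x, y, z], "delta_rot": [rx, ry, rz], "claw": claw}, ...]. A call has 1 to 12 rows; each row shifts and turns the commanded pose from where the row before left it; what a row does not reach is not made up. A row lasts 1/8 s, in which the tool goes at most 62.5 mm and 10.7 degrees, less where a joint would pass 70% of its speed; a pose out of reach is approached as far as the arm can. A call is refused whole if a number of a shift passes 62.5 or a number of a turn 0.188, either way. A call with a gripper value outside its range is refused whole. The fingers move at their own pace and stop on an object; "newtons" is the grip in N (left out, the last holds). Time passes only in rows, so rows that do not move let the fingers close. It gives the time, the measured TCP pose, the force and the opening at its end, in the units of the state.
- bot.observe(): the state, without advancing time (a new reading comes with each control period).
- snapshot(name): name is "side" or "top" or "wrist"; returns a dict with "frame" (480x640x3 uint8, red, green, blue), "K" (3x3 intrinsics, pixels), "extrinsics" (4x4, takes a point from camera to world coordinates); the wrist camera has in their place "tool_from_camera" (4x4, takes a point from camera to tool coordinates, whose origin is the TCP and whose axes are the flange's). Camera axes: x right, y down, z forward; pixel columns grow to the right and rows downward; lengths in m; the calibration is good to about 2 mm. A picture is of the moment at which its call begins: read the wrist's pose just before it. There is no depth.
- order.close_job(): hands the job in, once; it reports no verdict.
The state is a dict: "time": time; "joints": joint angles; "dq": joint speeds; "joint_efforts": joint torques, N m; "position": TCP position; "tool_rot": TCP orientation; "wrist_force": force on the tool from outside, world axes, zero at the start; "torque": the same for the moment, N m; "opening": finger opening in m.
Only numpy, scipy, OpenCV 4.12 (cv2) and the standard library are available. Lean on these libraries where they do the work, as an engineer would, in place of code of your own. Each camera call takes 0.05 s, during which the arm holds its last target.

## Task

Get the small extraction hood ready for work: push the clear front sash up from under its lift rail to the height marks, firmly against its spring buffer until the latch snaps in and the sash stays there by itself, and let go of it. Then bring the wooden rack of stones to the hood by its bar handle and slide it in between the guide strips until it is fully home against the back stop. Go gently, do not ram the sash into its end stop or the rack into the hood, keep the rack upright, leave the felt wheels, the jar and the gauge where they stand, and let go of everything at the end.

Things in the scene. Friction and masses are not known exactly. Their poses are not given: they have to be found in the camera images.
- hood: fixed clear-walled extraction hood on the bench, 340 mm wide, 260 deep, 450 tall, no floor. Two aluminium jambs, 280 mm clear between them, guide the sash. Origin on the bench under the middle of the sash plane; x points level into the hood, y to the left seen from the robot, z up
- sash (a joint): height in m of the counterbalanced clear sash above its lowest place, up positive; starts between 0 and 0.045. It stays where it is left and slides with 1 to 3 N, but from 0.120 up its top works against a spring buffer (0.3 N growing to 5.5 N at 0.155), which pushes it back to about 0.13 if it is not latched. Latched it reads 0.145 to 0.155. A push on it of over 18 N at any moment is a fault
- sash_latch (a point): nominal place of the sprung latch on the left jamb, 270 mm above the bench; the real one is set up to 5 mm higher or lower, so feel for it. It drags by 2 to 4 N over the last 14 mm and snaps in under the sash when that is pushed up to a rigid stop just above: upward push 5 to 10 N until then, steeply more at the stop; 12 to 14 N is enough. Axes as the hood's
- lift_rail (a point): middle of the lower front edge of the sash's lift rail, the edge to push up: a level aluminium lip 262 mm wide, 10 mm thick, standing 28 mm out of the sash's face, 34 mm in front of the sash plane. Moves with the sash: 50 mm above the bench at joint 0, about 200 mm when latched. Axes as the hood's
- mark (a point): midpoint between the two black height marks on the jamb fronts, 205 mm above the bench, 18 mm in front of the sash plane. Latched, the lip of the lift rail (10 mm thick) is level with them within 5 mm. Axes as the hood's
- guide_mouth (a point): middle of the flared mouth of two 10 mm high steel guide strips on the bench, 37 mm in front of the sash plane. The mouth is 134 mm wide and narrows to 108 mm between the strips from the sash plane inward. Axes as the hood's
- back_stop (a point): middle of the front face of the steel back stop on the bench inside the hood, 90 mm behind the sash plane, 12 mm high, 124 mm wide. Axes as the hood's
- rack: loose wooden rack of eight stones on brass sticks, about 0.42 kg, beside the hood, left or right: block 80 mm (x) by 100 mm (y), 102 mm tall over the stones. Origin under the block's middle; x from handle to block. Home: block against the back stop, origin 50 mm inside the sash plane, yaw as the hood's (2 mm short, 8 mm aside, 0.08 rad pass). Over 22 N against the hood is a fault
- rack_handle (a point): grip point on the rack's level bar handle, 165 mm before the block's middle, 25 mm above the bench. The bar is 14 mm wide, 18 mm tall (16 to 34 mm above the bench) and ends 25 mm further out. With the rack home this point is 115 mm before the sash plane, clear of the raised rail. Axes as the rack's
- felt_wheels: bystander: stack of three hard felt polishing wheels, 90 mm across, 60 mm tall, beside the hood on the side where the rack is not; origin under its middle
- jar: bystander: amber jar with a black lid, 52 mm across, 65 mm tall, to the right of the hood; origin under its middle
- gauge: bystander: dial gauge on a 60 by 45 mm base, 29 mm tall, to the left of the hood; origin under its middle
Things that resemble listed ones, but are neither listed nor needed, are in the scene too. Several things have the shape of the rack; the one meant has the colours described above.

How it is judged:
By the outcome, as a careful person would: the job done as asked, in the order asked, and still so for the second after the job is handed in, with the robot touching nothing.
It also fails if it takes over 64 s, if anything falls off the work surface, if the arm or the gripper's body presses on something with over 40 N, if the wrist force passes 120 N, or if a joint passes its speed limit or range.

## Working session

There is one attempt and no reset: what is moved stays moved. The work goes in short steps, Python scripts to look and compute and a tool call to move; the robot and the scene stay as the last step left them, time stands still between calls to the robot, and variables do not carry over. Pictures are saved under pics/ and viewed, and the job is handed in when it is done.

Besides the shell and the picture viewer there is one more tool, called after "Call:" by a JSON object that holds its "op" and its "data", one argument or row to a line. step_arm: Moves the arm, as the interface text tells. Its arguments: {"type":"object","properties":{"series":{"type":"array","items":{"type":"object","properties":{"linear":{"type":"array","items":{"type":"number"}},"delta_rot":{"type":"array","items":{"type":"number"}},"claw":{"type":"number"}}}},"newtons":{"type":"number"}},"required":["series"]}

```bash
ls; mkdir -p pics; python3 - <<'E'
from plant import bot,snapshot
import cv2,json
s=bot.observe();print(s)
for n in ["side","top","wrist"]:
    d=snapshot(n);cv2.imwrite(f"pics/{n}0.png",d["frame"][:,:,::-1])
    print(n,d["K"].tolist(),(d.get("extrinsics") if "extrinsics" in d else d["tool_from_camera"]).round(4).tolist())
E
```

```text
pics
{'time': 0.0, 'joints': array([ 1.09238848e+00,  3.51263784e-01,  1.65244856e+00, -2.01301165e-05,
        1.13908392e+00, -8.46188055e-02]), 'dq': array([-0.00044477,  0.00098613,  0.00065592, -0.0003326 , -0.00020653,
        0.0008186 ]), 'joint_efforts': array([ 1.56226004e-03, -4.97316492e+01, -2.85260332e+01,  6.99970499e-02,
        2.56598328e-02, -8.73615659e-05]), 'position': array([0.21086821, 0.50761563, 0.24007702]), 'tool_rot': array([-6.14498369e-01, -3.08058474e+00,  1.82400042e-03]), 'wrist_force': array([0.1848684 , 0.030507  , 0.43541944]), 'torque': array([ 0.06809131,  0.0414397 , -0.0259998 ]), 'opening': 0.09313020820833255}
side [[489.95181965631957, 0.0, 318.47149251092446], [0.0, 489.95181965631957, 236.35047133584456], [0.0, 0.0, 1.0]] [[0.8983, -0.3136, 0.3078, 0.1537], [-0.4392, -0.616, 0.6539, -0.674], [-0.0155, -0.7226, -0.6911, 0.8838], [0.0, 0.0, 0.0, 1.0]]
top [[581.073677613405, 0.0, 311.6694851352446], [0.0, 581.073677613405, 234.90955030949115], [0.0, 0.0, 1.0]] [[0.0223, -0.9905, 0.1357, 0.3281], [-0.9997, -0.0235, -0.0074, 0.0131], [0.0105, -0.1355, -0.9907, 1.3845], [0.0, 0.0, 0.0, 1.0]]
wrist [[341.74648485109896, 0.0, 324.29766998498457], [0.0, 341.74648485109896, 244.16848500160418], [0.0, 0.0, 1.0]] [[-0.0011, -0.9537, -0.3007, 0.0835], [1.0, -0.0012, -0.0, -0.0004], [-0.0003, -0.3007, 0.9537, -0.1443], [0.0, 0.0, 0.0, 1.0]]
```

View pics/side0.png

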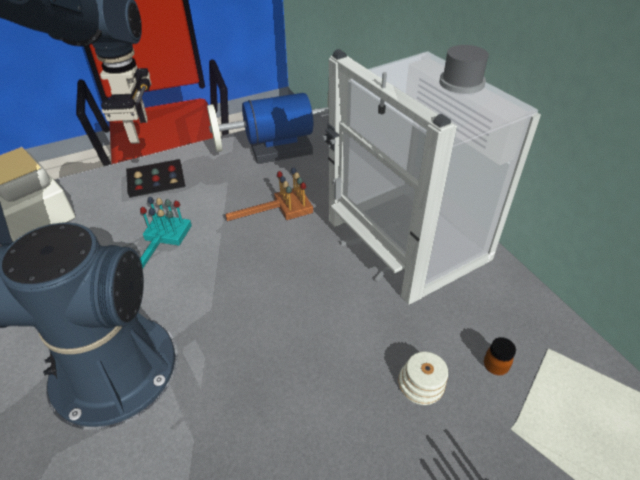

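View pics/top0.png

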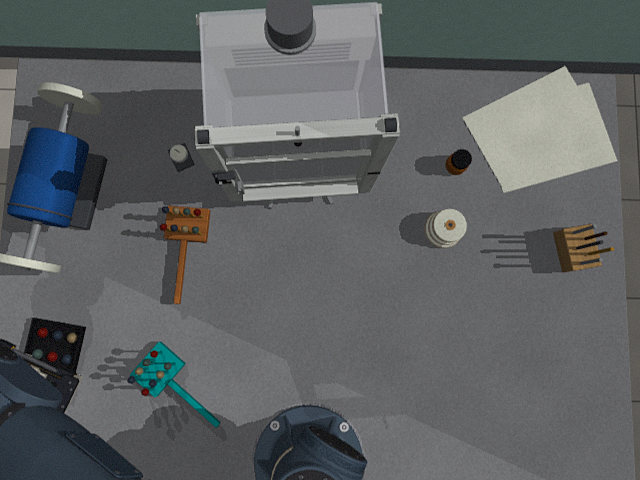

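View pics/wrist0.png

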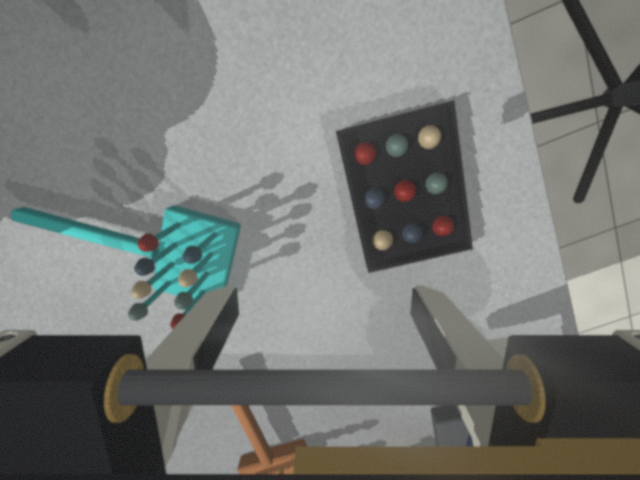

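```bash
cat > h.py <<'E'
import cv2,numpy as np
from plant import bot,snapshot
def ray(d,u,v,E=None):
    E=d["extrinsics"] if E is None else E
    r=E[:3,:3]@np.linalg.inv(d["K"])@np.array([u,v,1.0]);return E[:3,3],r/np.linalg.norm(r)
def onz(d,u,v,z,E=None):
    o,r=ray(d,u,v,E);return o+r*(z-o[2])/r[2]
def tri(rs):
    A=0;b=0
    for o,r in rs:
        P=np.eye(3)-np.outer(r,r);A=A+P;b=b+P@o
    p=np.linalg.solve(A,b);return p,[np.linalg.norm((np.eye(3)-np.outer(r,r))@(p-o)) for o,r in rs]
def proj(d,p,E=None):
    E=d["extrinsics"] if E is None else E
    c=np.linalg.inv(E)@np.append(p,1);q=d["K"]@c[:3];return q[:2]/q[2]
def crop(img,x0,y0,x1,y1,s,name):
    cv2.imwrite(name,cv2.resize(img[y0:y1,x0:x1,::-1],None,fx=s,fy=s,interpolation=cv2.INTER_CUBIC))
E
python3 - <<'E'
from h import *
s=cv2.imread('pics/side0.png')[:,:,::-1];t=cv2.imread('pics/top0.png')[:,:,::-1]
crop(s,310,40,470,310,2.2,'pics/c1.png');crop(t,150,100,410,310,3,'pics/c2.png')
E
```

```text
(no output)
```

View pics/c1.png

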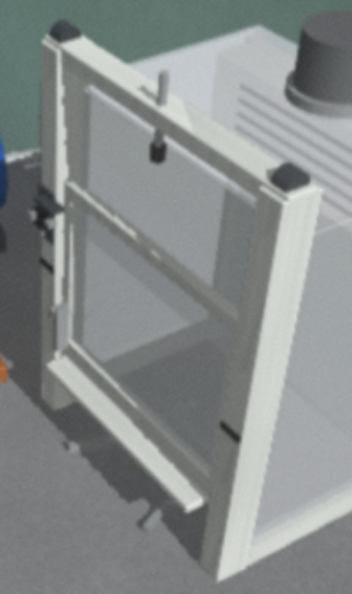

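View pics/c2.png

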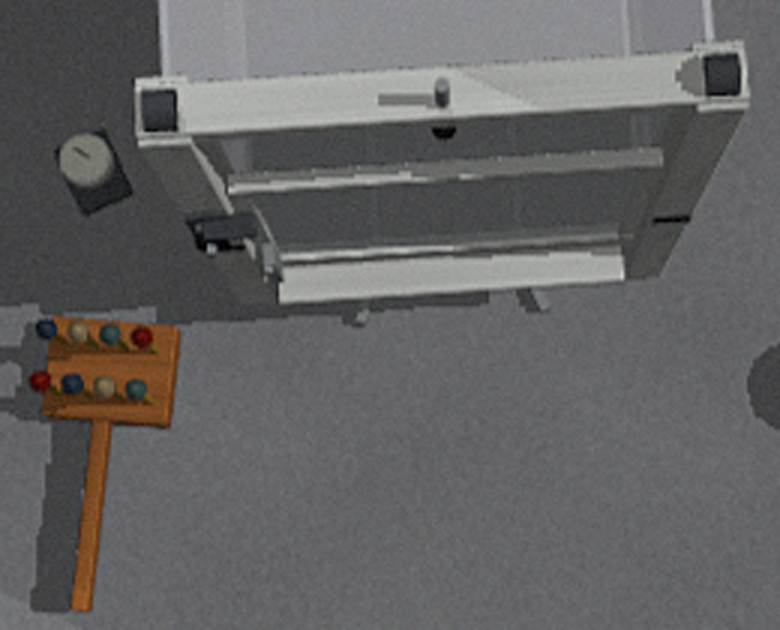

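```bash
python3 - <<'E'
from h import *
np.set_printoptions(precision=4,suppress=True)
s=snapshot("side");t=snapshot("top")
C=lambda x,y:(310+x/2.2,40+y/2.2)
T=lambda x,y:(150+x/3,100+y/3)
print("Rmark",tri([ray(s,*C(230,431)),ray(t,*T(672,219))]))
R=onz(t,*T(672,219),.205);L=onz(s,*C(47,265),.205);print("marks on z",R,onz(s,*C(230,431),.205),L,np.linalg.norm((R-L)[:2]))
d=(L-R);print("yaw marks",np.arctan2(-d[0],d[1]))
for z in (0.05,.06,.07,.08,.09):
    a=onz(t,*T(279,301),z);b=onz(t,*T(624,278),z);e=a-b
    print(z,"lip top",a,b,np.linalg.norm(e),np.arctan2(-e[0],e[1]))
print("lip left tri",tri([ray(s,*C(50,376)),ray(t,*T(279,301))]))
print("lip right tri",tri([ray(s,*C(190,510)),ray(t,*T(624,278))]))
for c in [C(70,445),C(150,518)]:print("flare side",onz(s,*c,.005))
for c in [T(358,318),T(540,303)]:print("flare top",onz(t,*c,.005))
# back-stop? hood top jamb caps
for c in [T(160,110),T(722,74)]:print("cap",onz(t,*c,.45))
# rack
hsv=cv2.cvtColor(t["frame"],cv2.COLOR_RGB2HSV)
m=cv2.inRange(hsv,(5,120,60),(20,255,255));n,l,st,ce=cv2.connectedComponentsWithStats(m)
for i in range(1,n):
    if st[i,4]>60:print(st[i],ce[i])
E
```

```text
Rmark (array([ 0.6223, -0.1223,  0.2109]), [np.float64(0.0011688410265021313), np.float64(0.0011688410265020069)])
marks on z [ 0.6227 -0.1225  0.205 ] [ 0.6277 -0.1177  0.205 ] [0.5988 0.1901 0.205 ] 0.313465755337661
yaw marks 0.0763285284448876
0.05 lip top [0.5885 0.1653 0.05  ] [ 0.6133 -0.1031  0.05  ] 0.2695344011761109 0.09224578565649125
0.06 lip top [0.5865 0.1641 0.06  ] [ 0.6111 -0.1023  0.06  ] 0.26751468181141586 0.09224578565649187
0.07 lip top [0.5846 0.163  0.07  ] [ 0.609  -0.1014  0.07  ] 0.26549496244672083 0.09224578565649126
0.08 lip top [0.5826 0.1618 0.08  ] [ 0.6069 -0.1005  0.08  ] 0.2634752430820258 0.09224578565649105
0.09 lip top [0.5807 0.1607 0.09  ] [ 0.6047 -0.0996  0.09  ] 0.2614555237173307 0.09224578565649126
lip left tri (array([0.5863, 0.162 , 0.0719]), [np.float64(0.00219878077629976), np.float64(0.0021987807762998304)])
lip right tri (array([ 0.6063, -0.1003,  0.0914]), [np.float64(0.0019927298051602587), np.float64(0.0019927298051601993)])
flare side [0.5888 0.1107 0.005 ]
flare side [ 0.6129 -0.0287  0.005 ]
flare top [0.5849 0.1065 0.005 ]
flare top [ 0.6007 -0.0396  0.005 ]
cap [0.6162 0.1895 0.45  ]
cap [ 0.6448 -0.1215  0.45  ]
[ 164  205   46   99 1571] [185.606 237.17 ]
[563 224  38  46 900] [580.0844 247.3144]
```

```bash
python3 - <<'E'
from h import *
from scipy.spatial.transform import Rotation as Ro
np.set_printoptions(precision=4,suppress=True)
t=snapshot("top")
T=lambda x,y:(150+x/3,100+y/3)
e=onz(t,*T(82,608),.034);j=onz(t,*T(102,425),.034)
print("bar end",e,"junction",j,np.linalg.norm(e-j)," expect 150; yaw",np.arctan2(*(j-e)[1::-1]))
u=(j-e)/np.linalg.norm(j-e);print("grip",e+.025*u,"origin",e+.19*u)
for c in [(48,416),(170,427),(180,327),(55,318)]:print("block corner z.03?",onz(t,*T(*c),.03))
print("gauge",onz(t,182,157,.02),"wheels",onz(t,447,228,.06),"jar",onz(t,459,161,.065))
s=bot.observe();q=s['joints']
rot=lambda a,x:Ro.from_euler(a,x)
F=rot('z',q[0])*rot('y',q[1]+q[2])*rot('z',q[3])*rot('y',q[4])*rot('z',q[5])
R=Ro.from_rotvec(s['tool_rot']);print((F.inv()*R).as_matrix());print(R.as_matrix())
print([x for x in dir(bot) if x[0]!='_'])
E
```

```text
bar end [0.3482 0.3089 0.034 ] junction [0.49  0.301 0.034] 0.14204952422783526  expect 150; yaw -0.05605175641968537
grip [0.3731 0.3075 0.034 ] origin [0.5379 0.2983 0.034 ]
block corner z.03? [0.4966 0.3443 0.03  ]
block corner z.03? [0.4902 0.2488 0.03  ]
block corner z.03? [0.5696 0.2446 0.03  ]
block corner z.03? [0.5745 0.3432 0.03  ]
gauge [0.6969 0.3195 0.02  ] wheels [ 0.533  -0.3089  0.06  ] jar [ 0.6914 -0.3373  0.065 ]
[[ 0. -1.  0.]
 [ 1.  0.  0.]
 [-0.  0.  1.]]
[[-0.9235  0.3837 -0.0002]
 [ 0.3837  0.9235 -0.0004]
 [ 0.     -0.0004 -1.    ]]
['IKError', 'observe']
```

Call:
{"op": "step_arm", "data": {
  "series": [
    {"linear": [19,-48,6],"delta_rot": [0,0,0.04],"claw": 0},
    {"linear": [19,-48,6],"delta_rot": [0,0,0.04],"claw": 0},
    {"linear": [19,-48,6],"delta_rot": [0,0,0.04],"claw": 0},
    {"linear": [19,-48,6],"delta_rot": [0,0,0.04],"claw": 0},
    {"linear": [19,-48,6],"delta_rot": [0,0,0.04],"claw": 0}
  ]
}}

```text
time: 0.92
position: [0.3063, 0.2664, 0.2709]
tool_rot: [0.301, 3.127, 0.0]
wrist_force: [0.6, 0.1, -0.2]
opening: 0.0475
```

```bash
cat > lg.py <<'E'
from h import *
import json
s=bot.observe()
open('log.jsonl','a').write(json.dumps({k:np.asarray(v).tolist() for k,v in s.items()})+'\n')
print(s['time'],s['joints'].round(3),s['position'].round(4),s['tool_rot'].round(3),s['wrist_force'].round(2))
E
python3 lg.py
```

```text
0.925 [ 0.601  0.045  1.955 -0.     1.142 -0.778] [0.3063 0.2664 0.2709] [0.301 3.127 0.   ] [ 0.62  0.11 -0.21]
```

Call:
{"op": "step_arm", "data": {
  "series": [
    {"linear": [19,-48,6],"delta_rot": [0,-0.08,0.04]},
    {"linear": [19,-48,6],"delta_rot": [0,-0.08,0.04]},
    {"linear": [19,-48,6],"delta_rot": [0,-0.08,0.04]},
    {"linear": [19,-48,6],"delta_rot": [0,-0.08,0.04]},
    {"linear": [19,-48,6],"delta_rot": [0,-0.08,0.04]}
  ]
}}

```text
$.series[0]: bad value
```

```bash
python3 lg.py
```

```text
0.925 [ 0.601  0.045  1.955 -0.     1.142 -0.778] [0.3063 0.2664 0.2709] [0.301 3.127 0.   ] [ 0.62  0.11 -0.21]
```

Call:
{"op": "step_arm", "data": {
  "series": [
    {"linear": [0,0,0],"delta_rot": [0,-0.1,0.0]},
    {"linear": [0,0,0],"delta_rot": [0,-0.1,0]}
  ]
}}

```text
$.series[0]: bad value
```

```bash
python3 lg.py
```

```text
0.925 [ 0.601  0.045  1.955 -0.     1.142 -0.778] [0.3063 0.2664 0.2709] [0.301 3.127 0.   ] [ 0.62  0.11 -0.21]
```

Claw is required in each row.

Call:
{"op": "step_arm", "data": {
  "series": [
    {"linear": [19,-48,6],"delta_rot": [0,-0.08,0.04],"claw": 0},
    {"linear": [19,-48,6],"delta_rot": [0,-0.08,0.04],"claw": 0},
    {"linear": [19,-48,6],"delta_rot": [0,-0.08,0.04],"claw": 0},
    {"linear": [19,-48,6],"delta_rot": [0,-0.08,0.04],"claw": 0},
    {"linear": [19,-48,6],"delta_rot": [0,-0.08,0.04],"claw": 0}
  ]
}}

```text
time: 1.55
position: [0.4013, 0.0264, 0.3013]
tool_rot: [-0.015, 2.74, 0.052]
wrist_force: [1.9, 1.0, 0.0]
opening: 0.0009
```

```bash
python3 lg.py
```

```text
1.55 [-0.1   -0.192  2.144  0.109  0.796 -1.742] [0.4013 0.0264 0.3013] [-0.015  2.74   0.052] [1.91 0.98 0.03]
```

Call:
{"op": "step_arm", "data": {
  "series": [
    {"linear": [0,0,0],"delta_rot": [0,-0.12,0],"claw": 0},
    {"linear": [0,0,0],"delta_rot": [0,-0.12,0],"claw": 0}
  ]
}}

```text
time: 1.8
position: [0.4011, 0.0268, 0.3009]
tool_rot: [-0.014, 2.499, 0.047]
wrist_force: [0.1, 0.0, 0.0]
opening: 0.0006
```

```bash
python3 lg.py
```

```text
1.8 [-0.119 -0.282  2.287  0.222  0.512 -1.86 ] [0.4011 0.0268 0.3009] [-0.014  2.499  0.047] [0.07 0.01 0.02]
```

Call:
{"op": "step_arm", "data": {
  "series": [
    {"linear": [10,0,20],"delta_rot": [0.1,-0.0,0.1],"claw": 0},
    {"linear": [10,0,20],"delta_rot": [0.1,0,0.1],"claw": 0}
  ]
}}

```text
time: 2.05
position: [0.4167, 0.028, 0.3337]
tool_rot: [-0.163, 2.493, 0.337]
wrist_force: [-1.1, 1.1, -0.0]
opening: 0.0003
```

```bash
python3 lg.py; python3 - <<'E'
import json,numpy as np
from scipy.spatial.transform import Rotation as Ro
np.set_printoptions(precision=4,suppress=True)
A=[];b=[]
r=lambda a,x:Ro.from_euler(a,x).as_matrix()
L=[json.loads(l) for l in open('log.jsonl')]
L.append(dict(joints=[1.09238848,.351263784,1.65244856,-2e-5,1.13908392,-.0846188],position=[.21086821,.50761563,.24007702]))
for l in L:
    q=l['joints'];a=r('z',q[0]);B=a@r('y',q[1]);C=a@r('y',q[1]+q[2]);D=C@r('z',q[3])@r('y',q[4])
    # a: y offset, z ; B: x,z ; C: x,z ; D: z
    A.append(np.c_[a[:,[0,1,2]],B[:,[0,2]],C[:,[0,2]],D[:,2]]);b.append(l['position'])
A=np.vstack(A);b=np.hstack(b)
x,res,rk,sv=np.linalg.lstsq(A,b,rcond=None);print(x,np.abs(A@x-b).max(),rk,sv)
E
```

```text
2.05 [-0.324 -0.248  2.192  0.662  0.8   -2.401] [0.4167 0.028  0.3337] [-0.163  2.493  0.337] [-1.09  1.13 -0.03]
[0.     0.0465 0.2587 0.     0.4873 0.0407 0.4378 0.2556] 1.9796091821344675e-08 8 [5.2386 4.5621 2.6533 0.6521 0.4313 0.3012 0.0389 0.0388]
```

```bash
cat > kin.py <<'E'
import numpy as np
from scipy.spatial.transform import Rotation as Ro
from scipy.optimize import least_squares
LO=np.array([-2.75,-.79,.01,-1.57,.07,-2.87]);HI=np.array([2.75,2.1,2.65,4.71,3.14,2.87])
r=lambda a,x:Ro.from_euler(a,x).as_matrix()
def fk(q,full=False):
    a=r('z',q[0]);B=a@r('y',q[1]);C=a@r('y',q[1]+q[2]);D=C@r('z',q[3])@r('y',q[4])
    el=a@[0,.0465,.2587]+B@[0,0,.4873];w=el+C@[.0407,0,.4378]
    p=w+D@[0,0,.2556];R=D@r('z',q[5]+np.pi/2)
    return (p,R,el,w) if full else (p,R)
def ik(p,R,q0):
    def f(q):
        P,Q=fk(q);return np.r_[(P-p)*5,Ro.from_matrix(Q@R.T).as_rotvec()]
    s=least_squares(f,np.clip(q0,LO+1e-3,HI-1e-3),bounds=(LO,HI),xtol=1e-12,ftol=1e-12);return s.x,np.abs(s.fun).max()
def Rt(yaw,pit,roll=0):
    # tool z forward along yaw, down by pit; tool x up (camera on top) at roll 0
    z=np.array([np.cos(yaw)*np.cos(pit),np.sin(yaw)*np.cos(pit),-np.sin(pit)])
    x=np.array([np.cos(yaw)*np.sin(pit),np.sin(yaw)*np.sin(pit),np.cos(pit)])
    R=np.c_[x,np.cross(z,x),z];return R@r('z',roll)
E
python3 - <<'E'
from kin import *
np.set_printoptions(precision=2,suppress=True)
for pit in (0,.2,.35):
  for yaw in (-.3,0.09,.5):
   for z in (.06,.20):
    p=np.array([.585,.035,z])
    for g in ([-.1,0,2.2,3.1,.9,-1.6],[-.5,-.2,2.2,1.5,.8,-2.4],[.3,-.2,2.2,-.8,.8,1.5]):
        q,e=ik(p,Rt(yaw,pit),np.array(g))
        if e<1e-4:print(pit,yaw,z,q,'wrist',fk(q,1)[3])
E
```

```text
0 -0.3 0.06 [ 0.18  1.07  2.15  3.63  1.63 -1.54] wrist [0.34 0.11 0.06]
0 -0.3 0.06 [ 0.18  1.07  2.15  3.63  1.63 -1.54] wrist [0.34 0.11 0.06]
0 -0.3 0.2 [ 0.18  0.68  2.26  3.63  1.39 -1.67] wrist [0.34 0.11 0.2 ]
0 -0.3 0.2 [ 0.18  0.68  2.26  3.63  1.39 -1.67] wrist [0.34 0.11 0.2 ]
0 0.09 0.06 [-0.1   1.08  2.2   2.94  1.71 -1.6 ] wrist [0.33 0.01 0.06]
0 0.09 0.06 [-0.1   1.08  2.2   2.94  1.71 -1.6 ] wrist [0.33 0.01 0.06]
0 0.09 0.2 [-0.1   0.68  2.32  2.94  1.43 -1.54] wrist [0.33 0.01 0.2 ]
0 0.09 0.2 [-0.1   0.68  2.32  2.94  1.43 -1.54] wrist [0.33 0.01 0.2 ]
0 0.5 0.06 [-0.36  1.06  2.12  2.28  1.6  -1.6 ] wrist [ 0.36 -0.09  0.06]
0 0.5 0.06 [-0.36  1.06  2.12  2.28  1.6  -1.6 ] wrist [ 0.36 -0.09  0.06]
0 0.5 0.06 [-0.36  1.06  2.12  2.28  1.6  -1.6 ] wrist [ 0.36 -0.09  0.06]
0 0.5 0.2 [-0.36  0.69  2.23  2.26  1.42 -1.4 ] wrist [ 0.36 -0.09  0.2 ]
0 0.5 0.2 [-0.36  0.69  2.23  2.26  1.42 -1.4 ] wrist [ 0.36 -0.09  0.2 ]
0 0.5 0.2 [-0.36  0.69  2.23  2.26  1.42 -1.4 ] wrist [ 0.36 -0.09  0.2 ]
0.2 -0.3 0.06 [ 0.18  0.93  2.19  3.62  1.35 -1.58] wrist [0.35 0.11 0.11
[... 1350 characters left out ...]
.01 0.15]
0.35 0.09 0.06 [-0.1   0.83  2.26  2.95  1.17 -1.56] wrist [0.35 0.01 0.15]
0.35 0.09 0.2 [-0.1   0.42  2.29  2.9   0.81 -1.46] wrist [0.35 0.01 0.29]
0.35 0.09 0.2 [-0.1   0.42  2.29  2.9   0.81 -1.46] wrist [0.35 0.01 0.29]
0.35 0.5 0.06 [-0.33  0.83  2.17  2.27  1.13 -1.46] wrist [ 0.37 -0.08  0.15]
0.35 0.5 0.06 [-0.33  0.83  2.17  2.27  1.13 -1.46] wrist [ 0.37 -0.08  0.15]
0.35 0.5 0.06 [-0.33  0.83  2.17  2.27  1.13 -1.46] wrist [ 0.37 -0.08  0.15]
0.35 0.5 0.2 [-0.33  0.46  2.21  2.1   0.93 -1.14] wrist [ 0.37 -0.08  0.29]
0.35 0.5 0.2 [-0.33  0.46  2.21  2.1   0.93 -1.14] wrist [ 0.37 -0.08  0.29]
0.35 0.5 0.2 [-0.33  0.46  2.21  2.1   0.93 -1.14] wrist [ 0.37 -0.08  0.29]
```

```bash
cat > plan.py <<'E'
from kin import *
from plant import bot
import json
def plan(wps_q,Ns,claw,start=None):
    s=bot.observe();p=s['position'].copy();R=Ro.from_rotvec(s['tool_rot']).as_matrix();q=s['joints']
    rows=[]
    for qt,N in zip(wps_q,Ns):
        for k in range(1,N+1):
            qq=q+(qt-q)*k/N;P,Q=fk(qq)
            d=np.round((P-p)*1000).astype(int);w=np.round(Ro.from_matrix(Q@R.T).as_rotvec(),2)
            p=p+d/1000;R=Ro.from_rotvec(w).as_matrix()@R
            rows.append({"linear":d.tolist(),"delta_rot":w.tolist(),"claw":claw})
            P,_,el,wr=fk(qq,1)
            print(json.dumps(rows[-1]),P.round(3),wr.round(3)[2],'|w|%.2f'%np.linalg.norm(w))
        q=qt
E
python3 - <<'E'
from h import *
d=snapshot("side");cv2.imwrite("pics/side1.png",d["frame"][:,:,::-1])
E
python3 - <<'E'
from plan import *
np.set_printoptions(precision=3,suppress=True)
s=bot.observe();q=s['joints'];print(q,s['position'])
qt,e=ik(np.array([.53,.012,.047]),Rt(.3,.17),np.array([-.2,.9,2.2,2.7,1.4,-1.6]));print(qt,e,(qt-q))
q1,e=ik(np.array([.50,.0,.2]),Rt(.35,.3),np.array([-.2,.9,2.2,2.5,1.0,-1.6]));print(q1,e,(q1-q))
plan([q1,qt],[14,6],0)
E
```

```text
[-0.331 -0.245  2.186  0.673  0.808 -2.418] [0.419 0.027 0.337]
[-0.37   1.024  2.311  2.483  1.553 -1.69 ] 1.6653345369377348e-15 [-0.039  1.269  0.125  1.809  0.745  0.728]
[-0.465  0.405  2.444  2.233  1.079 -1.331] 7.936641617115878e-15 [-0.134  0.651  0.258  1.56   0.271  1.088]
{"linear": [3, 14, -15], "delta_rot": [0.17, 0.06, -0.1], "claw": 0} [0.422 0.041 0.322] 0.515 |w|0.21
{"linear": [4, 12, -13], "delta_rot": [0.17, 0.07, -0.1], "claw": 0} [0.426 0.053 0.309] 0.495 |w|0.21
{"linear": [5, 11, -11], "delta_rot": [0.16, 0.07, -0.11], "claw": 0} [0.431 0.064 0.298] 0.475 |w|0.21
{"linear": [5, 8, -8], "delta_rot": [0.17, 0.08, -0.11], "claw": 0} [0.436 0.072 0.29 ] 0.455 |w|0.22
{"linear": [7, 6, -8], "delta_rot": [0.16, 0.07, -0.11], "claw": 0} [0.443 0.078 0.282] 0.435 |w|0.21
{"linear": [7, 3, -7], "delta_rot": [0.16, 0.08, -0.12], "claw": 0} [0.45  0.081 0.275] 0.415 |w|0.22
{"linear": [8, 0, -6], "delta_rot": [0.16, 0.07, -0.11], "claw": 0} [0.458 0.081 0.269] 0.396 |w|0.21
{"linear": [8, -3, -6], "delta_rot": [0.15, 0.08, -0.12], "claw": 0} [0.466 0.078 0.262] 0.377 |w
[... 544 characters left out ...]
 -14], "delta_rot": [0.14, 0.05, -0.13], "claw": 0} [0.5 0.  0.2] 0.276 |w|0.20
{"linear": [11, 3, -21], "delta_rot": [0.02, -0.02, 0.0], "claw": 0} [0.511 0.003 0.179] 0.248 |w|0.03
{"linear": [9, 3, -22], "delta_rot": [0.02, -0.02, 0.0], "claw": 0} [0.52  0.006 0.157] 0.218 |w|0.03
{"linear": [7, 2, -25], "delta_rot": [0.01, -0.02, -0.0], "claw": 0} [0.527 0.008 0.132] 0.187 |w|0.02
{"linear": [4, 2, -27], "delta_rot": [0.01, -0.02, -0.02], "claw": 0} [0.531 0.01  0.105] 0.156 |w|0.03
{"linear": [1, 1, -28], "delta_rot": [-0.0, -0.02, -0.01], "claw": 0} [0.532 0.011 0.077] 0.123 |w|0.02
{"linear": [-2, 1, -30], "delta_rot": [-0.01, -0.02, -0.03], "claw": 0} [0.53  0.012 0.047] 0.09 |w|0.04
```

View pics/side1.png

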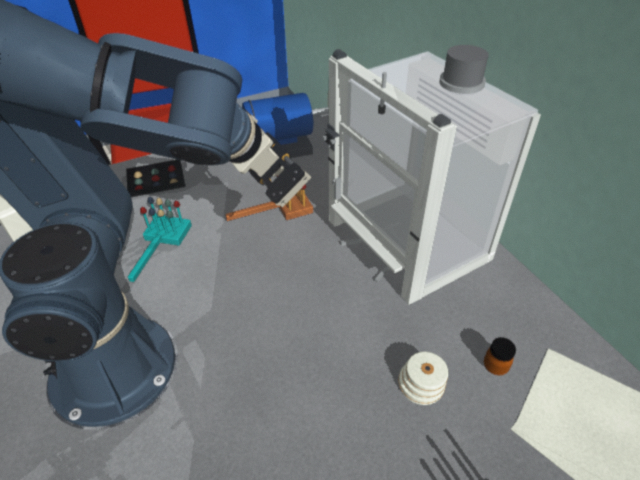

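```bash
python3 - <<'E'
from plan import *
np.set_printoptions(precision=3,suppress=True)
s=bot.observe();q=s['joints'];print(q,s['position'])
q1,e=ik(np.array([.50,.0,.2]),Rt(.35,.32),np.array([-.2,.9,2.2,2.5,1.0,-1.6]));print(q1,e)
plan([q1],[17],0)
E
```

```text
[-0.331 -0.245  2.186  0.673  0.808 -2.418] [0.419 0.027 0.337]
[-0.461  0.389  2.44   2.223  1.047 -1.311] 3.955671816113707e-14
{"linear": [3, 11, -12], "delta_rot": [0.14, 0.05, -0.08], "claw": 0} [0.422 0.038 0.325] 0.519 |w|0.17
{"linear": [3, 10, -11], "delta_rot": [0.14, 0.06, -0.09], "claw": 0} [0.425 0.048 0.314] 0.503 |w|0.18
{"linear": [4, 9, -9], "delta_rot": [0.13, 0.05, -0.09], "claw": 0} [0.429 0.057 0.305] 0.487 |w|0.17
{"linear": [4, 8, -8], "delta_rot": [0.14, 0.06, -0.09], "claw": 0} [0.433 0.065 0.297] 0.47 |w|0.18
{"linear": [5, 6, -7], "delta_rot": [0.13, 0.06, -0.09], "claw": 0} [0.438 0.071 0.29 ] 0.454 |w|0.17
{"linear": [5, 5, -6], "delta_rot": [0.13, 0.06, -0.1], "claw": 0} [0.444 0.075 0.284] 0.438 |w|0.17
{"linear": [6, 2, -6], "delta_rot": [0.13, 0.06, -0.09], "claw": 0} [0.449 0.078 0.278] 0.422 |w|0.17
{"linear": [7, 1, -5], "delta_rot": [0.13, 0.06, -0.1], "claw": 0} [0.456 0.079 0.273] 0.406 |w|0.17
{"linear": [6, -1, -6], "delta_rot": [0.13, 0.06, -0.1], "claw": 0} [0.462 0.078 0.267] 0.391 |w|0.17
{"linear": [7, -3, -5], "delta_rot": [0.13, 0.06, -0.09], "claw": 0} [0.469 0.074 0.261] 0.376 |w|0.17
{"linear": [6, -6, -7], "delta_rot": [0.12, 0.06, -0.1], "claw": 0} [0.475 0.069 0.255] 0.361 |w|0.17
{"linear": [7, -7, -6], "delta_rot": [0.13, 0.06, -0.1], "claw": 0} [0.482 0.062 0.249] 0.346 |w|0.17
{"linear": [5, -9, -8], "delta_rot": [0.12, 0.05, -0.11], "claw": 0} [0.488 0.053 0.241] 0.332 |w|0.17
{"linear": [5, -11, -9], "delta_rot": [0.12, 0.06, -0.1], "claw": 0} [0.492 0.042 0.232] 0.318 |w|0.17
{"linear": [4, -12, -9], "delta_rot": [0.12, 0.05, -0.11], "claw": 0} [0.496 0.029 0.223] 0.305 |w|0.17
{"linear": [3, -15, -11], "delta_rot": [0.12, 0.05, -0.11], "claw": 0} [0.499 0.015 0.212] 0.293 |w|0.17
{"linear": [1, -15, -12], "delta_rot": [0.11, 0.04, -0.11], "claw": 0} [0.5 0.  0.2] 0.28 |w|0.16
```

Call:
{"op": "step_arm", "data": {
  "series": [
    {"linear": [3,11,-12],"delta_rot": [0.14,0.05,-0.08],"claw": 0},
    {"linear": [3,10,-11],"delta_rot": [0.14,0.06,-0.09],"claw": 0},
    {"linear": [4,9,-9],"delta_rot": [0.13,0.05,-0.09],"claw": 0},
    {"linear": [4,8,-8],"delta_rot": [0.14,0.06,-0.09],"claw": 0},
    {"linear": [5,6,-7],"delta_rot": [0.13,0.06,-0.09],"claw": 0},
    {"linear": [5,5,-6],"delta_rot": [0.13,0.06,-0.1],"claw": 0},
    {"linear": [6,2,-6],"delta_rot": [0.13,0.06,-0.09],"claw": 0},
    {"linear": [7,1,-5],"delta_rot": [0.13,0.06,-0.1],"claw": 0},
    {"linear": [6,-1,-6],"delta_rot": [0.13,0.06,-0.1],"claw": 0}
  ]
}}

```text
time: 3.22
position: [0.4595, 0.0785, 0.2619]
tool_rot: [1.528, 2.074, 1.483]
wrist_force: [0.1, 0.1, 0.5]
opening: 0.0008
```

```bash
python3 lg.py
```

```text
3.225 [-0.4    0.098  2.324  1.487  0.934 -1.82 ] [0.4595 0.0785 0.2619] [1.528 2.074 1.483] [0.14 0.1  0.45]
```

On track.

Call:
{"op": "step_arm", "data": {
  "series": [
    {"linear": [7,-3,-5],"delta_rot": [0.13,0.06,-0.09],"claw": 0},
    {"linear": [6,-6,-7],"delta_rot": [0.12,0.06,-0.1],"claw": 0},
    {"linear": [7,-7,-6],"delta_rot": [0.13,0.06,-0.1],"claw": 0},
    {"linear": [5,-9,-8],"delta_rot": [0.12,0.05,-0.11],"claw": 0},
    {"linear": [5,-11,-9],"delta_rot": [0.12,0.06,-0.1],"claw": 0},
    {"linear": [4,-12,-9],"delta_rot": [0.12,0.05,-0.11],"claw": 0},
    {"linear": [3,-15,-11],"delta_rot": [0.12,0.05,-0.11],"claw": 0},
    {"linear": [1,-15,-12],"delta_rot": [0.11,0.04,-0.11],"claw": 0},
    {"linear": [0,0,0],"delta_rot": [0,0,0],"claw": 0}
  ]
}}

```text
time: 4.35
position: [0.4971, 0.0011, 0.1946]
tool_rot: [-2.346, -0.411, -1.694]
wrist_force: [-0.1, 0.8, 0.6]
opening: 0.0001
```

```bash
python3 lg.py; python3 - <<'E'
from h import *
for n in("wrist","side"):
    s=bot.observe();d=snapshot(n);cv2.imwrite(f"pics/{n}2.png",d["frame"][:,:,::-1])
E
python3 - <<'E'
from plan import *
s=bot.observe();q=s['joints'];print(q)
qt,e=ik(np.array([.53,.012,.047]),Rt(.3,.3),q);print(qt,e)
plan([qt],[6],0)
E
```

```text
4.35 [-0.469  0.409  2.445  2.215  1.069 -1.316] [0.4971 0.0011 0.1946] [-2.346 -0.411 -1.694] [-0.09  0.83  0.63]
[-0.46878371  0.40730241  2.44359071  2.21404288  1.0692291  -1.31761952]
[-0.35423882  0.92213373  2.33095288  2.50488844  1.35989632 -1.6400958 ] 2.3628585545597965e-10
{"linear": [10, 2, -20], "delta_rot": [0.01, -0.01, -0.0], "claw": 0} [0.508 0.003 0.175] 0.252 |w|0.01
{"linear": [8, 2, -23], "delta_rot": [0.01, -0.0, -0.01], "claw": 0} [0.516 0.005 0.153] 0.228 |w|0.01
{"linear": [7, 2, -24], "delta_rot": [0.0, -0.01, -0.01], "claw": 0} [0.523 0.007 0.129] 0.203 |w|0.01
{"linear": [5, 1, -26], "delta_rot": [-0.0, 0.0, -0.01], "claw": 0} [0.528 0.009 0.103] 0.176 |w|0.01
{"linear": [2, 2, -27], "delta_rot": [-0.01, 0.0, -0.01], "claw": 0} [0.53  0.01  0.076] 0.15 |w|0.01
{"linear": [0, 2, -29], "delta_rot": [-0.01, 0.0, -0.02], "claw": 0} [0.53  0.012 0.047] 0.123 |w|0.02
```

View pics/wrist2.png

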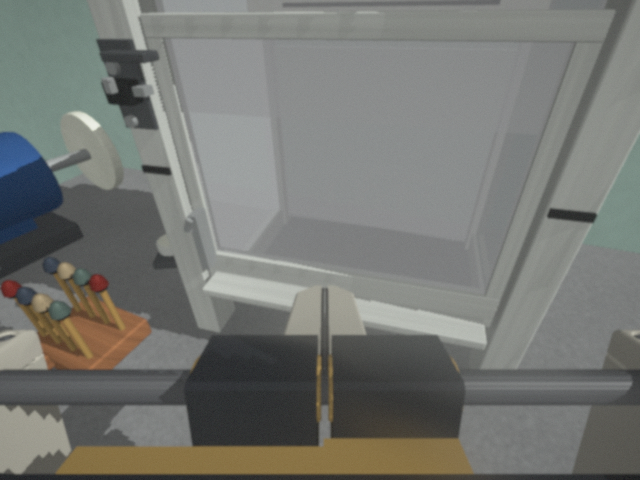

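View pics/side2.png

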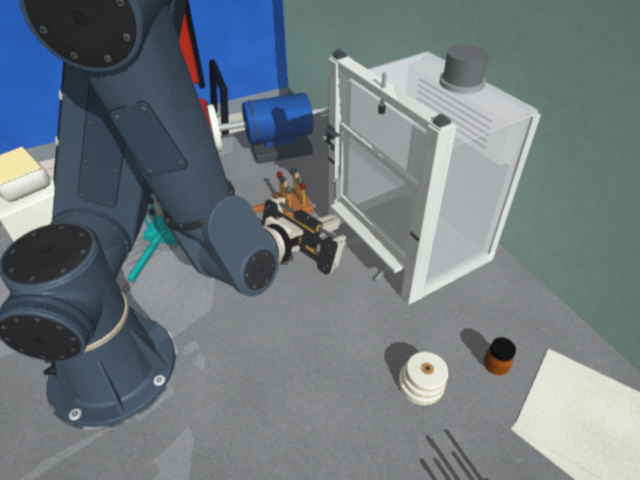

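```bash
python3 - <<'E'
from h import *
w=cv2.imread('pics/wrist2.png')[:,:,::-1]
crop(w,130,140,640,370,1.55,'pics/c3.png')
E
```

```text
(no output)
```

View pics/c3.png

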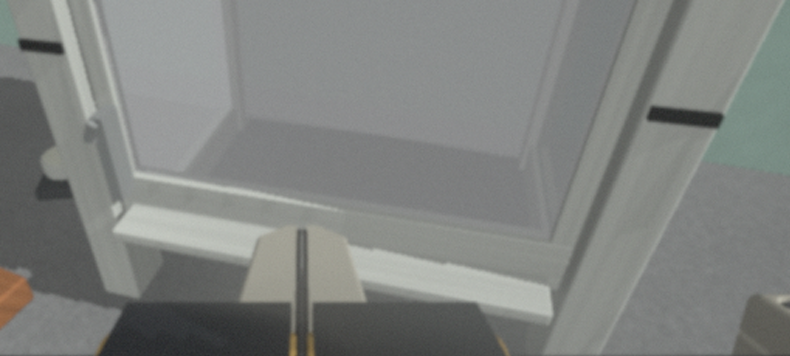

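```bash
python3 - <<'E'
from h import *
from scipy.spatial.transform import Rotation as Ro
np.set_printoptions(precision=4,suppress=True)
s=bot.observe();w=snapshot("wrist");E=np.eye(4);E[:3,:3]=Ro.from_rotvec(s['tool_rot']).as_matrix();E[:3,3]=s['position'];E=E@w["tool_from_camera"]
print(s['position'])
W=lambda x,y:(130+x/1.55,140+y/1.55)
sd=snapshot("side");t=snapshot("top")
C=lambda x,y:(310+x/2.2,40+y/2.2)
T=lambda x,y:(150+x/3,100+y/3)
r=lambda x,y:ray(w,*W(x,y),E)
Lm=tri([r(41,46),ray(sd,*C(47,265))]);Rm=tri([r(685,117),ray(sd,*C(230,431)),ray(t,*T(672,219))])
print("Lmark",Lm,"Rmark",Rm)
print("on .205",onz(w,*W(41,46),.205,E),onz(w,*W(685,117),.205,E))
print("lipL",tri([r(115,231),ray(t,*T(279,301))]),tri([r(115,231),ray(sd,*C(50,370))]))
print("lipR",tri([r(551,316),ray(t,*T(624,278))]),tri([r(551,318),ray(sd,*C(190,512))]))
print("foot",onz(w,*W(106,291),0,E),onz(w,*W(135,298),0,E), onz(sd,*C(45,405),0))
E
```

```text
[0.4977 0.0011 0.1958]
Lmark (array([0.5979, 0.188 , 0.2064]), [np.float64(0.0002567396631575467), np.float64(0.000256739663157608)]) Rmark (array([ 0.6232, -0.1212,  0.209 ]), [np.float64(0.001248532617474248), np.float64(0.0014037925140384427), np.float64(0.0017328805083246849)])
on .205 [0.6002 0.1902 0.205 ] [ 0.6309 -0.1226  0.205 ]
lipL (array([0.5817, 0.1592, 0.0927]), [np.float64(0.0019720476338987995), np.float64(0.0019720476338989127)]) (array([0.5902, 0.1648, 0.0812]), [np.float64(0.0025713266968858573), np.float64(0.0025713266968857115)])
lipR (array([ 0.6037, -0.098 ,  0.096 ]), [np.float64(0.001193971613007163), np.float64(0.0011939716130071163)]) (array([ 0.6103, -0.0992,  0.0867]), [np.float64(0.000671676059925606), np.float64(0.0006716760599255643)])
foot [0.6004 0.2028 0.    ] [0.6023 0.1774 0.    ] [0.5968 0.1904 0.    ]
```

Call:
{"op": "step_arm", "data": {
  "series": [
    {"linear": [10,2,-20],"delta_rot": [0.01,-0.01,0],"claw": 0},
    {"linear": [8,2,-24],"delta_rot": [0.01,0,-0.01],"claw": 0},
    {"linear": [7,2,-25],"delta_rot": [0,-0.01,-0.01],"claw": 0},
    {"linear": [5,1,-26],"delta_rot": [0,0,-0.01],"claw": 0},
    {"linear": [2,2,-27],"delta_rot": [-0.01,0,-0.01],"claw": 0},
    {"linear": [0,2,-27],"delta_rot": [-0.01,0,-0.02],"claw": 0},
    {"linear": [0,0,0],"delta_rot": [0,0,0],"claw": 0}
  ]
}}

```text
time: 5.48
position: [0.5296, 0.0119, 0.0458]
tool_rot: [-2.364, -0.349, -1.75]
wrist_force: [0.5, -0.3, 0.0]
opening: 0.0008
```

```bash
python3 lg.py; python3 - <<'E'
from h import *
from kin import fk
for n in("wrist","side"):
    s=bot.observe();d=snapshot(n);cv2.imwrite(f"pics/{n}3.png",d["frame"][:,:,::-1])
s=bot.observe();p,R=fk(s['joints']);print(p,R[:,2],R[:,0])
E
```

```text
5.475 [-0.354  0.929  2.33   2.507  1.369 -1.639] [0.5296 0.0119 0.0458] [-2.364 -0.349 -1.75 ] [ 0.49 -0.27  0.01]
[0.53009719 0.01134053 0.04763377] [ 0.91524935  0.28024791 -0.28944731] [0.27774481 0.0815346  0.95718856]
```

View pics/wrist3.png

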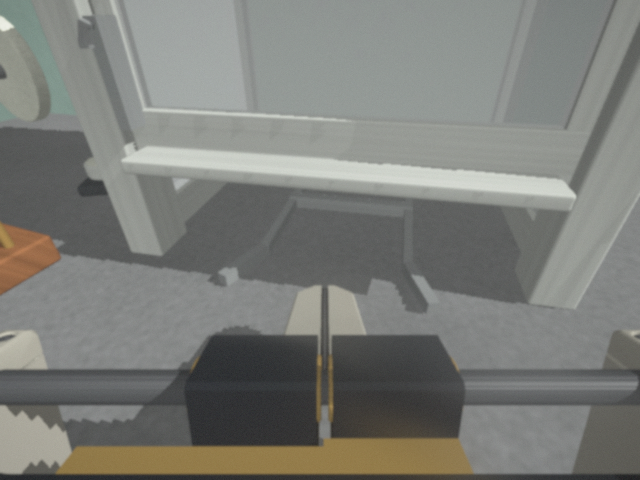

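View pics/side3.png

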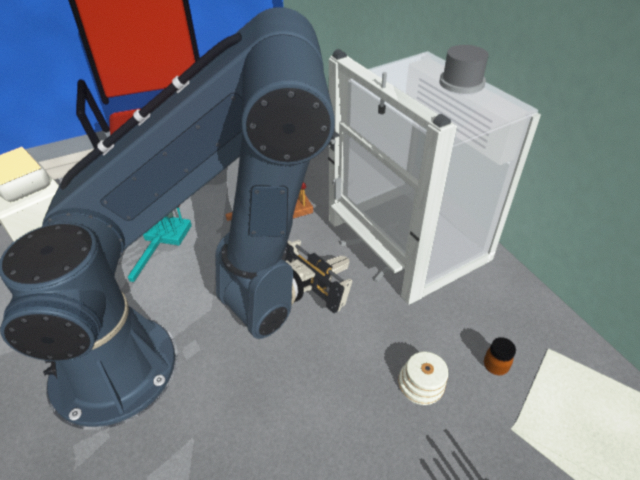

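```bash
python3 - <<'E'
from h import *
w=cv2.imread('pics/wrist3.png')[:,:,::-1]
crop(w,200,180,460,310,3,'pics/c4.png')
E
cat > meas.py <<'E'
from h import *
from scipy.spatial.transform import Rotation as Ro
np.set_printoptions(precision=4,suppress=True)
def wcam():
    s=bot.observe();w=snapshot("wrist");E=np.eye(4);E[:3,:3]=Ro.from_rotvec(s['tool_rot']).as_matrix();E[:3,3]=s['position'];w["extrinsics"]=E@w["tool_from_camera"];return w
H=np.array([.629,.0355,0]);psi=.088;hx=np.array([np.cos(psi),np.sin(psi),0]);hy=np.array([-hx[1],hx[0],0])
def onx(d,u,v,x):
    o,r=ray(d,u,v);p=o+r*((x-hx@(o-H))/(hx@r));return p
def toH(p):return np.array([hx@(p-H),hy@(p-H),p[2]])
E
python3 - <<'E'
from meas import *
w=wcam()
for c in [(125,172),(573,208),(350,190)]:print("lip low",toH(onx(w,*c,-.034)))
E
```

```text
lip low [-0.034   0.1287  0.085 ]
lip low [-0.034  -0.1321  0.0867]
lip low [-0.034  -0.0174  0.086 ]
```

View pics/c4.png

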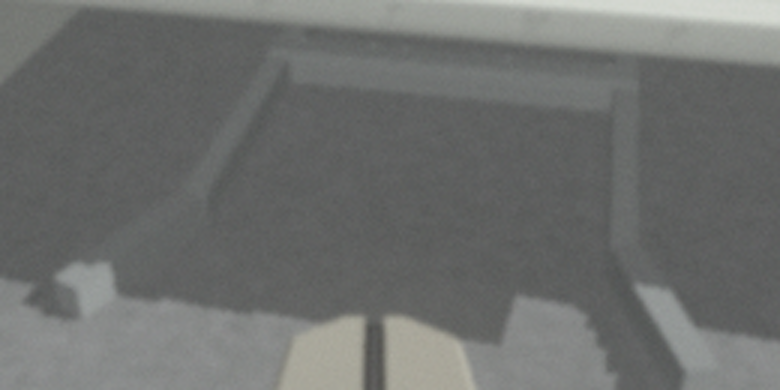

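```bash
python3 - <<'E'
from meas import *
w=wcam()
c=lambda x,y:(200+x/3,180+y/3)
for n,q,z in [("bsL",(289,84),0),("bsR",(610,109),0),("innerL",(210,213),0),("innerR",(611,247),0),("mouthL bot",(80,316),0),("mouthR top in",(690,372),.01)]:
    p=onz(w,*c(*q),z);print(n,p,toH(p))
E
```

```text
bsL [0.7175 0.0978 0.    ] [0.0936 0.0543 0.    ]
bsR [ 0.7317 -0.0115  0.    ] [ 0.0981 -0.0559  0.    ]
innerL [0.6381 0.0919 0.    ] [0.014  0.0554 0.    ]
innerR [ 0.6548 -0.02    0.    ] [ 0.0208 -0.0575  0.    ]
mouthL bot [0.5877 0.1047 0.    ] [-0.035   0.0725  0.    ]
mouthR top in [ 0.6002 -0.0417  0.01  ] [-0.0355 -0.0744  0.01  ]
```

Call:
{"op": "step_arm", "data": {
  "series": [
    {"linear": [13,4,0],"delta_rot": [0,0,0],"claw": 0},
    {"linear": [14,4,0],"delta_rot": [0,0,0],"claw": 0},
    {"linear": [14,4,0],"delta_rot": [0,0,0],"claw": 0},
    {"linear": [14,4,0],"delta_rot": [0,0,0],"claw": 0},
    {"linear": [9,2,0],"delta_rot": [0,0,0],"claw": 0},
    {"linear": [0,0,8],"delta_rot": [0,0,0],"claw": 0},
    {"linear": [0,0,8],"delta_rot": [0,0,0],"claw": 0},
    {"linear": [0,0,4],"delta_rot": [0,0,0],"claw": 0},
    {"linear": [0,0,0],"delta_rot": [0,0,0],"claw": 0}
  ]
}}

```text
time: 6.8
position: [0.5939, 0.029, 0.0674]
tool_rot: [-2.364, -0.348, -1.754]
wrist_force: [0.1, 0.5, -0.0]
opening: 0.0003
```

```bash
python3 lg.py; python3 - <<'E'
from h import *
for n in("wrist","side"):
    s=bot.observe();d=snapshot(n);cv2.imwrite(f"pics/{n}4.png",d["frame"][:,:,::-1])
E
```

```text
6.8 [-0.246  0.848  2.215  2.587  1.21  -1.525] [0.5939 0.029  0.0674] [-2.364 -0.348 -1.754] [ 0.05  0.47 -0.01]
```

View pics/wrist4.png

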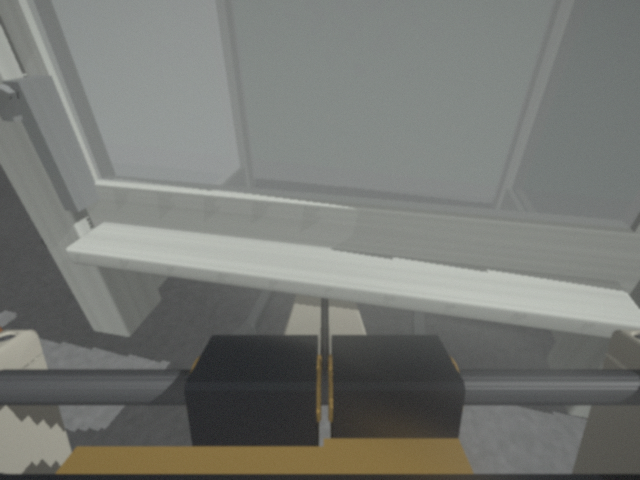

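View pics/side4.png

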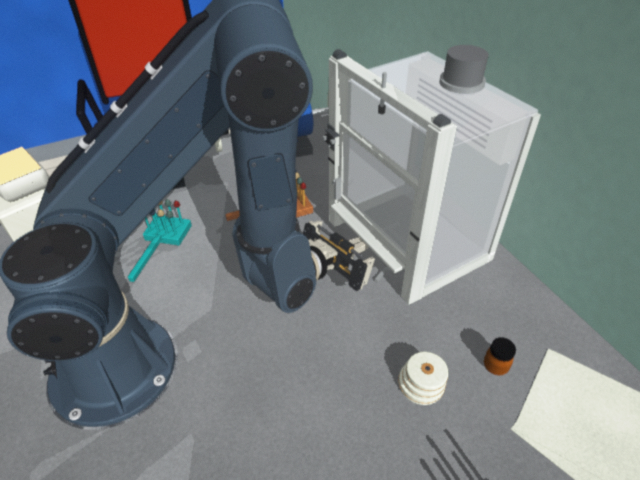

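Call:
{"op": "step_arm", "data": {
  "series": [
    {"linear": [0,0,3],"delta_rot": [0,0,0],"claw": 0},
    {"linear": [0,0,3],"delta_rot": [0,0,0],"claw": 0},
    {"linear": [0,0,2],"delta_rot": [0,0,0],"claw": 0},
    {"linear": [0,0,2],"delta_rot": [0,0,0],"claw": 0}
  ]
}}

```text
time: 7.4
position: [0.5939, 0.0291, 0.0769]
tool_rot: [-2.365, -0.348, -1.753]
wrist_force: [0.0, -0.8, -0.6]
opening: 0.0004
```

Call:
{"op": "step_arm", "data": {
  "series": [
    {"linear": [0,0,2],"delta_rot": [0,0,0],"claw": 0},
    {"linear": [0,0,2],"delta_rot": [0,0,0],"claw": 0},
    {"linear": [0,0,2],"delta_rot": [0,0,0],"claw": 0}
  ]
}}

```text
time: 7.78
position: [0.5939, 0.0291, 0.083]
tool_rot: [-2.364, -0.348, -1.753]
wrist_force: [-0.9, -0.5, -1.0]
opening: 0.0006
```

Call:
{"op": "step_arm", "data": {
  "series": [
    {"linear": [0,0,3],"delta_rot": [0,0,0],"claw": 0},
    {"linear": [0,0,3],"delta_rot": [0,0,0],"claw": 0},
    {"linear": [0,0,3],"delta_rot": [0,0,0],"claw": 0},
    {"linear": [0,0,3],"delta_rot": [0,0,0],"claw": 0}
  ]
}}

```text
time: 8.28
position: [0.5939, 0.0291, 0.0951]
tool_rot: [-2.364, -0.348, -1.753]
wrist_force: [0.1, 0.2, -1.9]
opening: 0.0002
```

```bash
python3 lg.py; python3 - <<'E'
from meas import *
w=wcam();cv2.imwrite("pics/wrist5.png",w["frame"][:,:,::-1])
E
```

```text
8.275 [-0.245  0.77   2.233  2.574  1.159 -1.49 ] [0.5939 0.0291 0.0951] [-2.364 -0.348 -1.753] [ 0.1   0.22 -1.91]
```

View pics/wrist5.png

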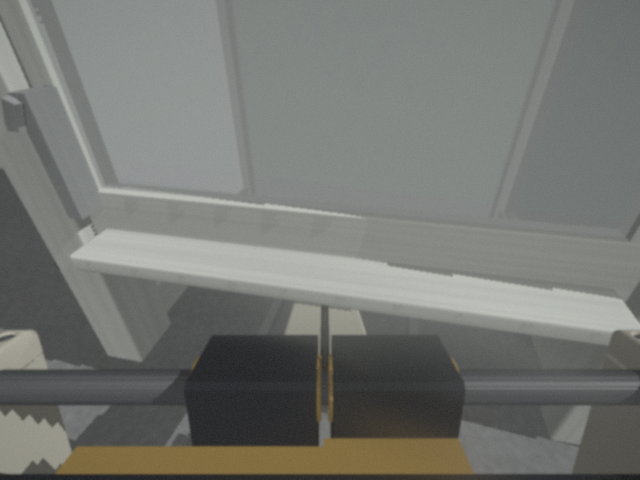

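Call:
{"op": "step_arm", "data": {
  "series": [
    {"linear": [0,0,5],"delta_rot": [0,0,0],"claw": 0},
    {"linear": [0,0,5],"delta_rot": [0,0,0],"claw": 0},
    {"linear": [0,0,5],"delta_rot": [0,0,0],"claw": 0},
    {"linear": [0,0,5],"delta_rot": [0,0,0],"claw": 0},
    {"linear": [0,0,5],"delta_rot": [0,0,0],"claw": 0},
    {"linear": [0,0,5],"delta_rot": [0,0,0],"claw": 0},
    {"linear": [0,0,5],"delta_rot": [0,0,0],"claw": 0},
    {"linear": [0,0,5],"delta_rot": [0,0,0],"claw": 0},
    {"linear": [0,0,5],"delta_rot": [0,0,0],"claw": 0},
    {"linear": [0,0,5],"delta_rot": [0,0,0],"claw": 0}
  ]
}}

```text
time: 9.57
position: [0.5939, 0.0291, 0.1452]
tool_rot: [-2.364, -0.348, -1.753]
wrist_force: [-0.4, -1.0, -1.9]
opening: 0.0002
```

```bash
python3 lg.py
```

```text
9.575 [-0.245  0.628  2.254  2.54   1.058 -1.415] [0.5939 0.0291 0.1452] [-2.364 -0.348 -1.753] [-0.36 -1.   -1.94]
```

Call:
{"op": "step_arm", "data": {
  "series": [
    {"linear": [0,0,3],"delta_rot": [0,0,0],"claw": 0},
    {"linear": [0,0,3],"delta_rot": [0,0,0],"claw": 0},
    {"linear": [0,0,3],"delta_rot": [0,0,0],"claw": 0},
    {"linear": [0,0,3],"delta_rot": [0,0,0],"claw": 0},
    {"linear": [0,0,3],"delta_rot": [0,0,0],"claw": 0}
  ]
}}

```text
time: 10.2
position: [0.5939, 0.0291, 0.1601]
tool_rot: [-2.364, -0.348, -1.753]
wrist_force: [-1.0, 0.0, -2.3]
opening: 0.0004
```

Call:
{"op": "step_arm", "data": {
  "series": [
    {"linear": [0,0,2],"delta_rot": [0,0,0],"claw": 0},
    {"linear": [0,0,2],"delta_rot": [0,0,0],"claw": 0},
    {"linear": [0,0,2],"delta_rot": [0,0,0],"claw": 0}
  ]
}}

```text
time: 10.58
position: [0.5939, 0.0291, 0.1659]
tool_rot: [-2.365, -0.348, -1.753]
wrist_force: [-0.4, 0.1, -3.8]
opening: 0.0006
```

```bash
python3 lg.py
```

```text
10.575 [-0.245  0.57   2.258  2.522  1.013 -1.379] [0.5939 0.0291 0.1659] [-2.365 -0.348 -1.753] [-0.41  0.11 -3.76]
```

Call:
{"op": "step_arm", "data": {
  "series": [
    {"linear": [0,0,2],"delta_rot": [0,0,0],"claw": 0},
    {"linear": [0,0,2],"delta_rot": [0,0,0],"claw": 0},
    {"linear": [0,0,2],"delta_rot": [0,0,0],"claw": 0},
    {"linear": [0,0,2],"delta_rot": [0,0,0],"claw": 0}
  ]
}}

```text
time: 11.08
position: [0.5939, 0.0291, 0.174]
tool_rot: [-2.364, -0.348, -1.753]
wrist_force: [0.4, -0.8, -5.4]
opening: 0.0002
```

Call:
{"op": "step_arm", "data": {
  "series": [
    {"linear": [0,0,1],"delta_rot": [0,0,0],"claw": 0},
    {"linear": [0,0,1],"delta_rot": [0,0,0],"claw": 0},
    {"linear": [0,0,1],"delta_rot": [0,0,0],"claw": 0},
    {"linear": [0,0,1],"delta_rot": [0,0,0],"claw": 0}
  ]
}}

```text
time: 11.58
position: [0.5939, 0.0291, 0.1779]
tool_rot: [-2.365, -0.348, -1.753]
wrist_force: [0.8, 0.3, -5.3]
opening: 0.0004
```

Call:
{"op": "step_arm", "data": {
  "series": [
    {"linear": [0,0,1],"delta_rot": [0,0,0],"claw": 0},
    {"linear": [0,0,1],"delta_rot": [0,0,0],"claw": 0},
    {"linear": [0,0,1],"delta_rot": [0,0,0],"claw": 0},
    {"linear": [0,0,1],"delta_rot": [0,0,0],"claw": 0}
  ]
}}

```text
time: 12.08
position: [0.5938, 0.0291, 0.1818]
tool_rot: [-2.365, -0.348, -1.752]
wrist_force: [1.9, -0.1, -9.5]
opening: 0.0005
```

Call:
{"op": "step_arm", "data": {
  "series": [
    {"linear": [0,0,1],"delta_rot": [0,0,0],"claw": 0},
    {"linear": [0,0,1],"delta_rot": [0,0,0],"claw": 0}
  ]
}}

```text
time: 12.32
position: [0.5939, 0.0291, 0.1839]
tool_rot: [-2.365, -0.348, -1.753]
wrist_force: [0.8, 0.8, -7.2]
opening: 0.0006
```

Call:
{"op": "step_arm", "data": {
  "series": [
    {"linear": [0,0,1],"delta_rot": [0,0,0],"claw": 0},
    {"linear": [0,0,1],"delta_rot": [0,0,0],"claw": 0}
  ]
}}

```text
time: 12.58
position: [0.5939, 0.0291, 0.186]
tool_rot: [-2.364, -0.348, -1.753]
wrist_force: [-0.1, 0.1, -8.6]
opening: 0.0008
```

Call:
{"op": "step_arm", "data": {
  "series": [
    {"linear": [0,0,0.5],"delta_rot": [0,0,0],"claw": 0},
    {"linear": [0,0,0.5],"delta_rot": [0,0,0],"claw": 0}
  ]
}}

```text
time: 12.82
position: [0.5939, 0.0291, 0.1869]
tool_rot: [-2.364, -0.348, -1.753]
wrist_force: [0.9, 0.5, -8.6]
opening: 0.0004
```

Call:
{"op": "step_arm", "data": {
  "series": [
    {"linear": [0,0,0.5],"delta_rot": [0,0,0],"claw": 0},
    {"linear": [0,0,0.5],"delta_rot": [0,0,0],"claw": 0}
  ]
}}

```text
time: 13.08
position: [0.5939, 0.0291, 0.1879]
tool_rot: [-2.364, -0.349, -1.753]
wrist_force: [1.1, 0.0, -8.2]
opening: 0.0007
```

Call:
{"op": "step_arm", "data": {
  "series": [
    {"linear": [0,0,0.5],"delta_rot": [0,0,0],"claw": 0}
  ]
}}

```text
time: 13.2
position: [0.5939, 0.0291, 0.1884]
tool_rot: [-2.364, -0.348, -1.753]
wrist_force: [1.2, -0.5, -7.8]
opening: 0.0006
```

Call:
{"op": "step_arm", "data": {
  "series": [
    {"linear": [0,0,0.5],"delta_rot": [0,0,0],"claw": 0}
  ]
}}

```text
time: 13.32
position: [0.5939, 0.0291, 0.1889]
tool_rot: [-2.364, -0.348, -1.753]
wrist_force: [0.7, 0.3, -8.8]
opening: 0.0005
```

Call:
{"op": "step_arm", "data": {
  "series": [
    {"linear": [0,0,0.5],"delta_rot": [0,0,0],"claw": 0}
  ]
}}

```text
time: 13.45
position: [0.5939, 0.0291, 0.1894]
tool_rot: [-2.364, -0.348, -1.753]
wrist_force: [0.8, 0.7, -8.6]
opening: 0.0004
```

Call:
{"op": "step_arm", "data": {
  "series": [
    {"linear": [0,0,0.5],"delta_rot": [0,0,0],"claw": 0}
  ]
}}

```text
time: 13.58
position: [0.5939, 0.0291, 0.1899]
tool_rot: [-2.364, -0.348, -1.753]
wrist_force: [1.2, 0.1, -9.5]
opening: 0.0001
```

Call:
{"op": "step_arm", "data": {
  "series": [
    {"linear": [0,0,0.5],"delta_rot": [0,0,0],"claw": 0}
  ]
}}

```text
time: 13.7
position: [0.5939, 0.0291, 0.1904]
tool_rot: [-2.364, -0.349, -1.753]
wrist_force: [0.2, -0.2, -8.9]
opening: 0.0006
```

Call:
{"op": "step_arm", "data": {
  "series": [
    {"linear": [0,0,0.5],"delta_rot": [0,0,0],"claw": 0}
  ]
}}

```text
time: 13.82
position: [0.5939, 0.0291, 0.1909]
tool_rot: [-2.364, -0.348, -1.753]
wrist_force: [0.3, -0.3, -9.1]
opening: 0.0004
```

```bash
python3 - <<'E'
from meas import *
w=wcam();cv2.imwrite("pics/wrist6.png",w["frame"][:,:,::-1])
E
python3 lg.py
```

```text
13.875 [-0.245  0.5    2.259  2.495  0.958 -1.33 ] [0.5939 0.0292 0.191 ] [-2.364 -0.349 -1.753] [ 0.75  0.14 -8.49]
```

View pics/wrist6.png

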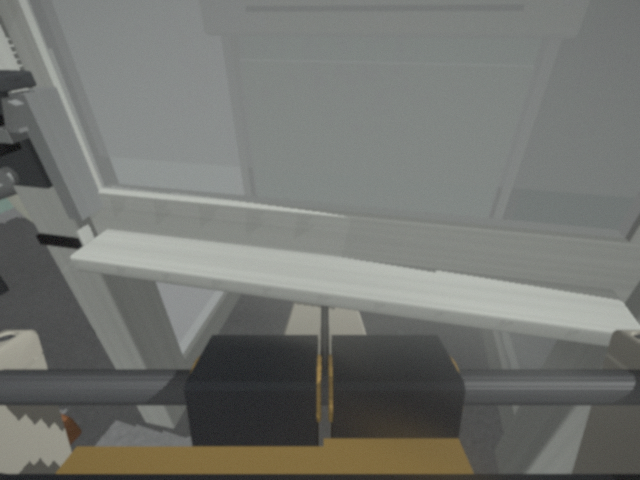

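Call:
{"op": "step_arm", "data": {
  "series": [
    {"linear": [0,0,0.5],"delta_rot": [0,0,0],"claw": 0}
  ]
}}

```text
time: 14.0
position: [0.5939, 0.0291, 0.1914]
tool_rot: [-2.364, -0.348, -1.753]
wrist_force: [1.1, -1.0, -9.6]
opening: 0.0005
```

Call:
{"op": "step_arm", "data": {
  "series": [
    {"linear": [0,0,0.5],"delta_rot": [0,0,0],"claw": 0}
  ]
}}

```text
time: 14.12
position: [0.5939, 0.0291, 0.1919]
tool_rot: [-2.364, -0.348, -1.753]
wrist_force: [0.1, 0.7, -8.0]
opening: 0.0004
```

Call:
{"op": "step_arm", "data": {
  "series": [
    {"linear": [0,0,0.5],"delta_rot": [0,0,0],"claw": 0}
  ]
}}

```text
time: 14.25
position: [0.5939, 0.0291, 0.1926]
tool_rot: [-2.364, -0.348, -1.754]
wrist_force: [-0.8, -0.1, -7.4]
opening: 0.0004
```

Call:
{"op": "step_arm", "data": {
  "series": [
    {"linear": [0,0,0.5],"delta_rot": [0,0,0],"claw": 0}
  ]
}}

```text
time: 14.38
position: [0.5939, 0.0291, 0.193]
tool_rot: [-2.364, -0.349, -1.753]
wrist_force: [0.9, 0.5, -9.2]
opening: 0.0004
```

Call:
{"op": "step_arm", "data": {
  "series": [
    {"linear": [0,0,0.4],"delta_rot": [0,0,0],"claw": 0}
  ]
}}

```text
time: 14.5
position: [0.5939, 0.0291, 0.1931]
tool_rot: [-2.365, -0.348, -1.752]
wrist_force: [2.1, -0.5, -11.7]
opening: 0.0006
```

Call:
{"op": "step_arm", "data": {
  "series": [
    {"linear": [0,0,0.4],"delta_rot": [0,0,0],"claw": 0}
  ]
}}

```text
time: 14.62
position: [0.5938, 0.0291, 0.1932]
tool_rot: [-2.365, -0.348, -1.752]
wrist_force: [4.6, 0.6, -13.3]
opening: 0.0006
```

Call:
{"op": "step_arm", "data": {
  "series": [
    {"linear": [0,0,0.4],"delta_rot": [0,0,0],"claw": 0}
  ]
}}

```text
time: 14.75
position: [0.5938, 0.0291, 0.1934]
tool_rot: [-2.366, -0.348, -1.751]
wrist_force: [6.6, 1.5, -17.4]
opening: 0.0006
```

Call:
{"op": "step_arm", "data": {
  "series": [
    {"linear": [0,0,-1.5],"delta_rot": [0,0,0],"claw": 0}
  ]
}}

```text
time: 14.88
position: [0.594, 0.0291, 0.1929]
tool_rot: [-2.363, -0.348, -1.754]
wrist_force: [-1.2, -0.0, -5.6]
opening: 0.0007
```

Call:
{"op": "step_arm", "data": {
  "series": [
    {"linear": [0,0,-2],"delta_rot": [0,0,0],"claw": 0},
    {"linear": [0,0,-2],"delta_rot": [0,0,0],"claw": 0}
  ]
}}

```text
time: 15.12
position: [0.5947, 0.0291, 0.19]
tool_rot: [-2.361, -0.349, -1.758]
wrist_force: [-0.4, -0.9, -0.1]
opening: 0.0002
```

Call:
{"op": "step_arm", "data": {
  "series": [
    {"linear": [0,0,-3],"delta_rot": [0,0,0],"claw": 0},
    {"linear": [0,0,-4],"delta_rot": [0,0,0],"claw": 0},
    {"linear": [0,0,-4],"delta_rot": [0,0,0],"claw": 0}
  ]
}}

```text
time: 15.5
position: [0.594, 0.0291, 0.1775]
tool_rot: [-2.364, -0.348, -1.754]
wrist_force: [-0.6, -0.4, -0.2]
opening: 0.0004
```

```bash
python3 - <<'E'
from meas import *
w=wcam();cv2.imwrite("pics/wrist7.png",w["frame"][:,:,::-1])
E
python3 lg.py
```

```text
15.55 [-0.245  0.539  2.259  2.51   0.988 -1.358] [0.5939 0.0291 0.177 ] [-2.364 -0.348 -1.753] [-0.15 -1.03  0.5 ]
```

View pics/wrist7.png

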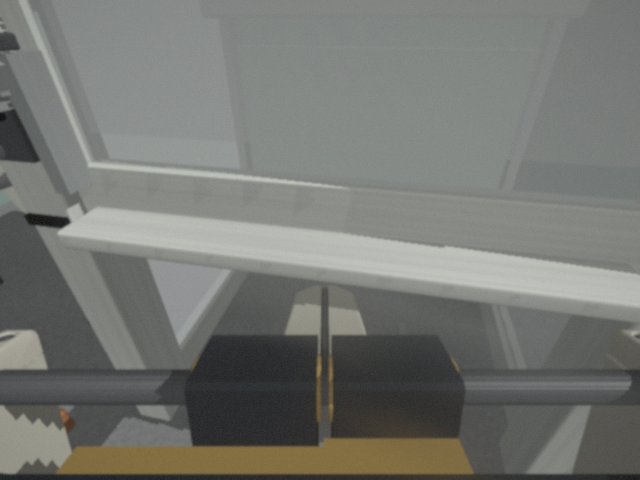

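Call:
{"op": "step_arm", "data": {
  "series": [
    {"linear": [0,0,-8],"delta_rot": [0,0,0],"claw": 0},
    {"linear": [-15,-4,0],"delta_rot": [0,0,0],"claw": 0},
    {"linear": [-25,-7,0],"delta_rot": [0,0,0],"claw": 0},
    {"linear": [-25,-7,0],"delta_rot": [0,0,0],"claw": 0},
    {"linear": [-20,-5,20],"delta_rot": [0,0,0],"claw": 0},
    {"linear": [0,0,20],"delta_rot": [0,0,0],"claw": 0},
    {"linear": [0,0,0],"delta_rot": [0,0,0],"claw": 0}
  ]
}}

```text
time: 16.42
position: [0.5084, 0.0059, 0.2108]
tool_rot: [-2.363, -0.349, -1.757]
wrist_force: [0.7, -0.5, -0.3]
opening: 0.0003
```

```bash
python3 lg.py; python3 - <<'E'
from meas import *
w=wcam();cv2.imwrite("pics/wrist8.png",w["frame"][:,:,::-1])
w=snapshot("side");cv2.imwrite("pics/side8.png",w["frame"][:,:,::-1])
w=snapshot("top");cv2.imwrite("pics/top8.png",w["frame"][:,:,::-1])
E
```

```text
16.425 [-0.399  0.373  2.445  2.351  1.039 -1.331] [0.5084 0.0059 0.2108] [-2.363 -0.349 -1.757] [ 0.67 -0.45 -0.26]
```

View pics/wrist8.png

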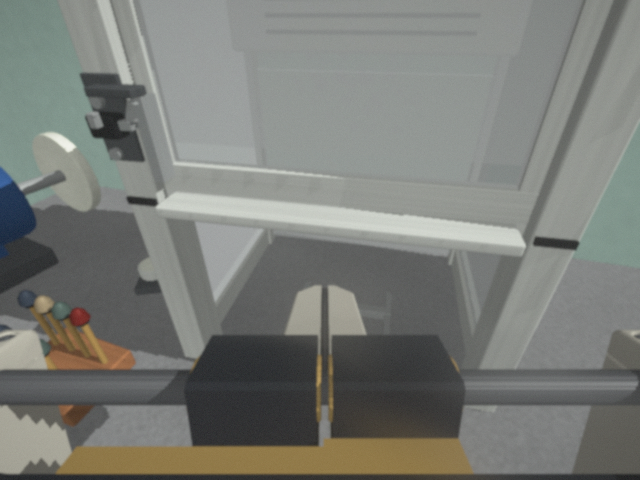

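View pics/side8.png

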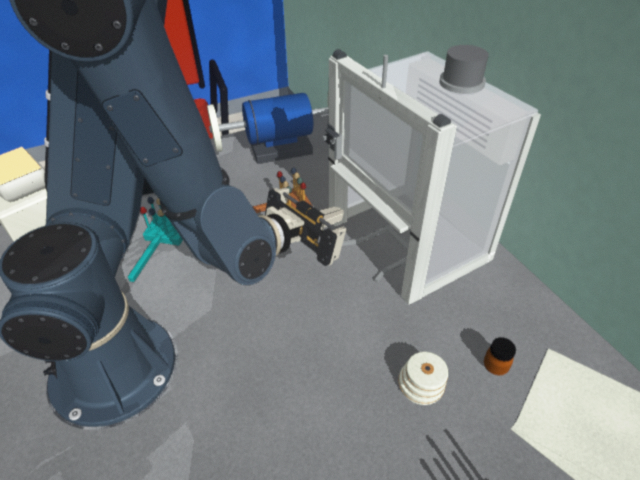

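View pics/top8.png

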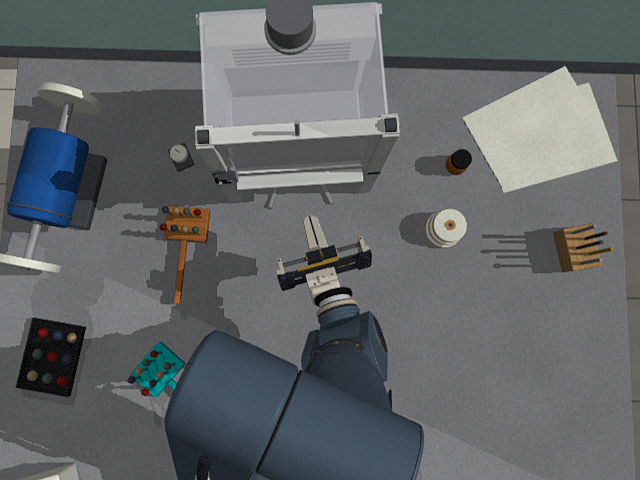

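```bash
python3 - <<'E'
from meas import *
w=wcam()
for c in [(158,211),(523,252)]:print("lip low",toH(onx(w,*c,-.034)))
t=snapshot("top")
hsv=cv2.cvtColor(t["frame"],cv2.COLOR_RGB2HSV)
m=cv2.inRange(hsv,(5,120,60),(20,255,255));m[:,:120]=0;m[:,300:]=0
ys,xs=np.nonzero(m)
P=[]
for y in range(248,300):
    c=xs[ys==y]
    c=c[(c>165)&(c<195)]
    if len(c)>3:P.append(onz(t,(c.min()+c.max())/2,y,.034)[:2])
P=np.array(P);print(len(P),P[0],P[-1])
vx,vy,x0,y0=cv2.fitLine(P.astype(np.float32),cv2.DIST_L2,0,.01,.01).ravel()
if vx<0:vx,vy=-vx,-vy
print("yaw",np.arctan2(vy,vx),"line y at x=.373",y0+(0.373-x0)*vy/vx,"xmin row",ys[(xs>165)&(xs<195)].max())
yb=ys[(xs>165)&(xs<195)].max()+.5
e=onz(t,178,yb,.025);print("bar end",e)
E
```

```text
lip low [-0.034   0.1287  0.2057]
lip low [-0.034  -0.1303  0.2043]
52 [0.4751 0.3025] [0.3565 0.3102]
yaw -0.0701535 line y at x=.373 0.31002635 xmin row 303
bar end [0.3464 0.3093 0.025 ]
```

```bash
python3 - <<'E'
from plan import *
np.set_printoptions(precision=3,suppress=True)
s=bot.observe();q=s['joints'];print(q)
yr=-.07
z=np.array([0,0,-1.]);x=-np.array([np.cos(yr),np.sin(yr),0]);Rg=np.c_[x,np.cross(z,x),z]
qt,e=ik(np.array([.372,.310,.16]),Rg,np.array([.6,.1,1.9,0,1.1,-.9]));print(qt,e,qt-q)
qm,e=ik(np.array([.42,.15,.30]),Rt(.2,.9)@r('z',np.pi-1.2),np.array([.2,0,2.1,1.2,.8,-1.7]));print(qm,e)
plan([qt],[20],93)
E
```

```text
[-0.398  0.378  2.444  2.352  1.039 -1.332]
[ 0.599  0.341  1.896 -0.     0.905 -0.902] 1.493469237168199e-10 [ 0.997 -0.037 -0.548 -2.352 -0.134  0.429]
[ 0.26  -0.172  2.224 -0.091  0.422 -2.64 ] 2.97567465599776e-09
{"linear": [0, 42, 1], "delta_rot": [-0.03, 0.0, 0.15], "claw": 93} [0.509 0.049 0.21 ] 0.287 |w|0.15
{"linear": [-4, 41, -1], "delta_rot": [-0.04, 0.0, 0.15], "claw": 93} [0.505 0.089 0.209] 0.29 |w|0.16
{"linear": [-9, 37, -2], "delta_rot": [-0.03, 0.0, 0.15], "claw": 93} [0.496 0.126 0.207] 0.295 |w|0.15
{"linear": [-13, 34, -3], "delta_rot": [-0.05, 0.0, 0.15], "claw": 93} [0.483 0.161 0.204] 0.299 |w|0.16
{"linear": [-15, 31, -4], "delta_rot": [-0.05, 0.0, 0.14], "claw": 93} [0.468 0.191 0.2  ] 0.304 |w|0.15
{"linear": [-17, 26, -5], "delta_rot": [-0.05, -0.0, 0.15], "claw": 93} [0.451 0.217 0.195] 0.309 |w|0.16
{"linear": [-18, 22, -6], "delta_rot": [-0.06, -0.01, 0.14], "claw": 93} [0.432 0.239 0.189] 0.315 |w|0.15
{"linear": [-19, 18, -6], "delta_rot": [-0.06, -0.01, 0.13], "claw": 93} [0.414 0.257 0.183] 0.32 |w|0.14
{"linear": [-18, 14, -7], "delta_rot": [-0.
[... 512 characters left out ...]
delta_rot": [-0.07, -0.04, 0.12], "claw": 93} [0.34  0.294 0.146] 0.363 |w|0.14
{"linear": [-2, 0, -3], "delta_rot": [-0.08, -0.05, 0.11], "claw": 93} [0.338 0.294 0.143] 0.371 |w|0.14
{"linear": [1, 0, -1], "delta_rot": [-0.07, -0.06, 0.11], "claw": 93} [0.339 0.294 0.142] 0.379 |w|0.14
{"linear": [5, 1, 1], "delta_rot": [-0.06, -0.06, 0.11], "claw": 93} [0.344 0.296 0.143] 0.388 |w|0.14
{"linear": [7, 3, 3], "delta_rot": [-0.07, -0.07, 0.11], "claw": 93} [0.351 0.298 0.146] 0.397 |w|0.15
{"linear": [10, 4, 6], "delta_rot": [-0.06, -0.07, 0.1], "claw": 93} [0.361 0.303 0.152] 0.406 |w|0.14
{"linear": [11, 8, 8], "delta_rot": [-0.06, -0.08, 0.1], "claw": 93} [0.372 0.31  0.16 ] 0.416 |w|0.14
```

Call:
{"op": "step_arm", "data": {
  "series": [
    {"linear": [0,42,13],"delta_rot": [-0.03,0,0.15],"claw": 0},
    {"linear": [-4,41,11],"delta_rot": [-0.04,0,0.15],"claw": 0},
    {"linear": [-9,37,10],"delta_rot": [-0.03,0,0.15],"claw": 0},
    {"linear": [-13,34,9],"delta_rot": [-0.05,0,0.15],"claw": 0},
    {"linear": [-15,31,8],"delta_rot": [-0.05,0,0.14],"claw": 0},
    {"linear": [-17,26,-5],"delta_rot": [-0.05,0,0.15],"claw": 0},
    {"linear": [-18,22,-6],"delta_rot": [-0.06,-0.01,0.14],"claw": 0},
    {"linear": [-19,18,-6],"delta_rot": [-0.06,-0.01,0.13],"claw": 0},
    {"linear": [-18,14,-7],"delta_rot": [-0.07,-0.02,0.14],"claw": 0},
    {"linear": [-16,10,-7],"delta_rot": [-0.07,-0.02,0.13],"claw": 0}
  ]
}}

```text
time: 17.92
position: [0.379, 0.2815, 0.2287]
tool_rot: [-1.425, -2.018, -0.916]
wrist_force: [-0.0, -0.2, -0.2]
opening: 0.0006
```

```bash
python3 lg.py; python3 - <<'E'
from plan import *
s=bot.observe();q=s['joints']
yr=-.07
z=np.array([0,0,-1.]);x=-np.array([np.cos(yr),np.sin(yr),0]);Rg=np.c_[x,np.cross(z,x),z]
qt,e=ik(np.array([.372,.310,.17]),Rg,np.array([.6,.1,1.9,0,1.1,-.9]));print(qt,e,qt-q)
plan([qt],[10],93)
E
```

```text
17.925 [ 0.104  0.229  2.129  1.071  1.045 -0.938] [0.379  0.2815 0.2287] [-1.425 -2.018 -0.916] [-0.   -0.24 -0.22]
[ 5.98562417e-01  3.25434626e-01  1.88758226e+00  8.02352222e-13
  9.28575772e-01 -9.02233910e-01] 7.347844555027905e-11 [ 0.49429278  0.09615784 -0.24164715 -1.07135487 -0.11635102  0.03539337]
{"linear": [-12, 5, -12], "delta_rot": [-0.08, -0.03, 0.12], "claw": 93} [0.367 0.286 0.216] 0.397 |w|0.15
{"linear": [-10, 3, -12], "delta_rot": [-0.08, -0.03, 0.11], "claw": 93} [0.357 0.289 0.205] 0.4 |w|0.14
{"linear": [-7, 1, -10], "delta_rot": [-0.08, -0.04, 0.11], "claw": 93} [0.35  0.291 0.195] 0.403 |w|0.14
{"linear": [-4, 1, -9], "delta_rot": [-0.07, -0.04, 0.12], "claw": 93} [0.346 0.291 0.186] 0.406 |w|0.14
{"linear": [-2, 0, -7], "delta_rot": [-0.07, -0.05, 0.11], "claw": 93} [0.344 0.292 0.179] 0.41 |w|0.14
{"linear": [1, 1, -5], "delta_rot": [-0.07, -0.06, 0.11], "claw": 93} [0.345 0.292 0.173] 0.413 |w|0.14
{"linear": [4, 2, -4], "delta_rot": [-0.07, -0.05, 0.11], "claw": 93} [0.349 0.294 0.169] 0.416 |w|0.14
{"linear": [6, 3, -2], "delta_rot": [-0.07, -0.07, 0.11], "claw": 93} [0.355 0.297 0.168] 0.419 |w|0.15
{"linear": [8, 5, 0], "delta_rot": [-0.06, -0.06, 0.11], "claw": 93} [0.363 0.302 0.168] 0.422 |w|0.14
{"linear": [9, 7, 2], "delta_rot": [-0.06, -0.07, 0.11], "claw": 93} [0.372 0.31  0.17 ] 0.426 |w|0.14
```

Call:
{"op": "step_arm", "data": {
  "series": [
    {"linear": [-12,5,-12],"delta_rot": [-0.08,-0.03,0.12],"claw": 60},
    {"linear": [-10,3,-12],"delta_rot": [-0.08,-0.03,0.11],"claw": 60},
    {"linear": [-7,1,-10],"delta_rot": [-0.08,-0.04,0.11],"claw": 60},
    {"linear": [-4,1,-9],"delta_rot": [-0.07,-0.04,0.12],"claw": 60},
    {"linear": [-2,0,-7],"delta_rot": [-0.07,-0.05,0.11],"claw": 60},
    {"linear": [1,1,-5],"delta_rot": [-0.07,-0.06,0.11],"claw": 60},
    {"linear": [4,2,-4],"delta_rot": [-0.07,-0.05,0.11],"claw": 60},
    {"linear": [6,3,-2],"delta_rot": [-0.07,-0.07,0.11],"claw": 60},
    {"linear": [8,5,0],"delta_rot": [-0.06,-0.06,0.11],"claw": 60},
    {"linear": [9,7,2],"delta_rot": [-0.06,-0.07,0.11],"claw": 60},
    {"linear": [0,0,0],"delta_rot": [0,0,0],"claw": 60}
  ]
}}

```text
time: 19.3
position: [0.3721, 0.3098, 0.1699]
tool_rot: [-0.117, -3.139, -0.001]
wrist_force: [-0.0, -0.4, -0.3]
opening: 0.0599
```

```bash
python3 lg.py; python3 - <<'E'
from meas import *
w=wcam();cv2.imwrite("pics/wrist9.png",w["frame"][:,:,::-1])
s=bot.observe();print(Ro.from_rotvec(s['tool_rot']).as_matrix(),s['position'])
E
```

```text
19.3 [ 5.970e-01  3.260e-01  1.888e+00  1.000e-03  9.280e-01 -9.000e-01] [0.3721 0.3098 0.1699] [-1.170e-01 -3.139e+00 -1.000e-03] [-0.01 -0.36 -0.33]
[[-0.9971  0.0767 -0.0018]
 [ 0.0767  0.9971  0.0016]
 [ 0.002   0.0015 -1.    ]] [0.372  0.3092 0.1698]
```

View pics/wrist9.png

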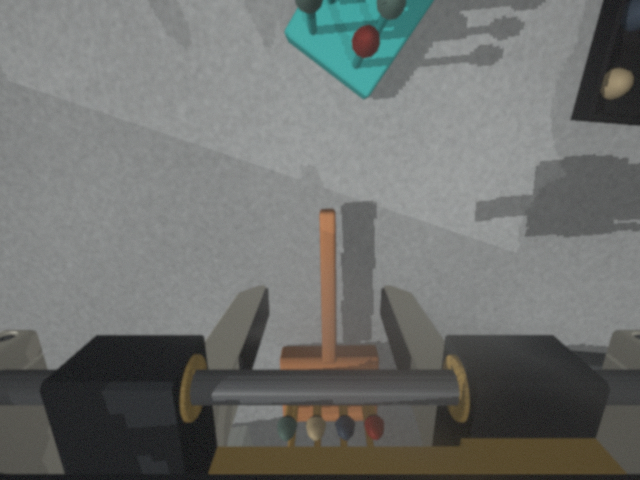

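```bash
python3 - <<'E'
from meas import *
w=wcam()
hsv=cv2.cvtColor(w["frame"],cv2.COLOR_RGB2HSV);m=cv2.inRange(hsv,(3,90,60),(20,255,255));m[:200]=0;m[345:]=0;m[:,:310]=0;m[:,350:]=0
P=[]
for y in range(222,335,4):
    c=np.nonzero(m[y])[0]
    P.append(onz(w,(c.min()+c.max())/2,y,.034)[:2])
    if y%20==2:print(y,c.min(),c.max())
P=np.array(P,np.float32);vx,vy,x0,y0=cv2.fitLine(P,cv2.DIST_L2,0,.01,.01).ravel();print("yaw",np.arctan(vy/vx),"y at .372",y0+(.372-x0)*vy/vx)
ys=np.nonzero(m)[0];print("end",onz(w,328,ys.min(),.034),onz(w,328,350,.034))
E
```

```text
222 321 334
242 321 334
262 322 334
282 322 334
302 323 334
322 323 334
yaw -0.064167365 y at .372 0.3116374
end [0.3469 0.3139 0.034 ] [0.4819 0.3038 0.034 ]
```

Call:
{"op": "step_arm", "data": {
  "series": [
    {"linear": [0,1,-30],"delta_rot": [0,0,0.01],"claw": 50},
    {"linear": [0,0,-40],"delta_rot": [0,0,0],"claw": 40},
    {"linear": [0,0,-40],"delta_rot": [0,0,0],"claw": 40},
    {"linear": [0,0,-20],"delta_rot": [0,0,0],"claw": 40},
    {"linear": [0,0,-8],"delta_rot": [0,0,0],"claw": 40},
    {"linear": [0,0,-3],"delta_rot": [0,0,0],"claw": 40},
    {"linear": [0,0,0],"delta_rot": [0,0,0],"claw": 40}
  ]
}}

```text
time: 20.27
position: [0.3732, 0.3102, 0.0302]
tool_rot: [0.105, 3.138, 0.004]
wrist_force: [0.4, 0.7, 1.0]
opening: 0.0402
```

Call:
{"op": "step_arm", "data": {
  "newtons": 20,
  "series": [
    {"linear": [0,0,0],"delta_rot": [0,0,0],"claw": 20},
    {"linear": [0,0,0],"delta_rot": [0,0,0],"claw": 15},
    {"linear": [0,0,0],"delta_rot": [0,0,0],"claw": 10},
    {"linear": [0,0,0],"delta_rot": [0,0,0],"claw": 5},
    {"linear": [0,0,0],"delta_rot": [0,0,0],"claw": 5}
  ]
}}

```text
time: 20.9
position: [0.373, 0.3103, 0.0297]
tool_rot: [0.103, 3.138, 0.003]
wrist_force: [-0.3, 1.7, 1.1]
opening: 0.0137
```

Call:
{"op": "step_arm", "data": {
  "newtons": 50,
  "series": [
    {"linear": [0,0,0],"delta_rot": [0,0,0],"claw": 2},
    {"linear": [0,0,0],"delta_rot": [0,0,0],"claw": 2}
  ]
}}

```text
time: 21.15
position: [0.373, 0.3103, 0.0297]
tool_rot: [0.103, 3.138, 0.003]
wrist_force: [-1.1, 2.3, 2.0]
opening: 0.0135
```

```bash
python3 lg.py; python3 - <<'E'
from meas import *
w=wcam();cv2.imwrite("pics/wrist10.png",w["frame"][:,:,::-1])
w=snapshot("side");cv2.imwrite("pics/side10.png",w["frame"][:,:,::-1])
s=bot.observe();print(Ro.from_rotvec(s['tool_rot']).as_matrix(),s['position'])
E
```

```text
21.15 [ 5.980e-01  5.750e-01  1.957e+00  1.000e-03  6.070e-01 -9.080e-01] [0.373  0.3103 0.0297] [1.030e-01 3.138e+00 3.000e-03] [-1.07  2.35  1.95]
[[-0.9978  0.0659  0.0016]
 [ 0.0659  0.9978  0.0019]
 [-0.0015  0.002  -1.    ]] [0.373  0.3103 0.0297]
```

View pics/wrist10.png

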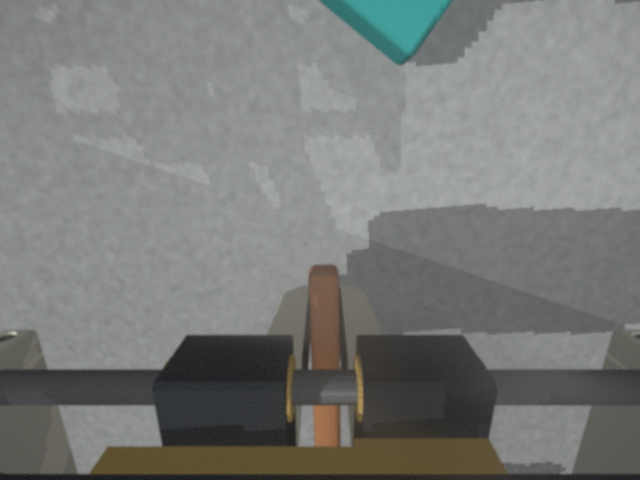

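View pics/side10.png

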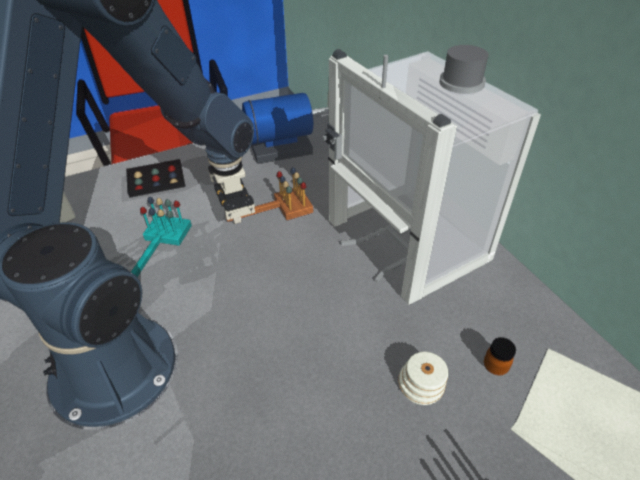

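Call:
{"op": "step_arm", "data": {
  "series": [
    {"linear": [-4,0,0],"delta_rot": [0,0,0],"claw": 2},
    {"linear": [-10,0,0],"delta_rot": [0,0,0],"claw": 2},
    {"linear": [-12,0,0],"delta_rot": [0,0,0],"claw": 2},
    {"linear": [-5,-8,0],"delta_rot": [0,0,0],"claw": 2},
    {"linear": [0,-16,0],"delta_rot": [0,0,0.01],"claw": 2},
    {"linear": [0,-20,0],"delta_rot": [0,0,0.01],"claw": 2}
  ]
}}

```text
time: 22.0
position: [0.3413, 0.2657, 0.0297]
tool_rot: [0.069, 3.14, 0.003]
wrist_force: [0.9, 4.3, 2.0]
opening: 0.0136
```

```bash
python3 lg.py; python3 - <<'E'
from meas import *
w=snapshot("top");cv2.imwrite("pics/top11.png",w["frame"][:,:,::-1])
s=bot.observe();print(Ro.from_rotvec(s['tool_rot']).as_matrix()[:,0],s['position'])
E
```

```text
22.0 [ 5.530e-01  5.170e-01  2.089e+00  2.000e-03  5.340e-01 -9.750e-01] [0.3413 0.2657 0.0297] [6.90e-02 3.14e+00 3.00e-03] [0.89 4.3  2.02]
[-0.999   0.0445  0.0002] [0.3407 0.2638 0.0295]
```

View pics/top11.png

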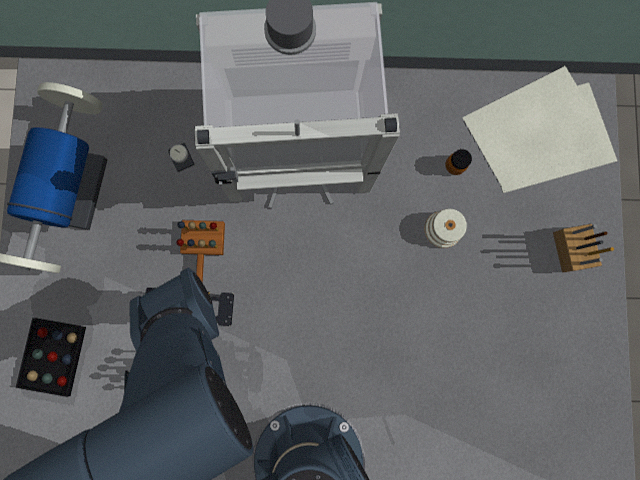

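Call:
{"op": "step_arm", "data": {
  "series": [
    {"linear": [0,-20,0],"delta_rot": [0,0,0.01],"claw": 2},
    {"linear": [0,-25,0],"delta_rot": [0,0,0.014],"claw": 2},
    {"linear": [0,-25,0],"delta_rot": [0,0,0.014],"claw": 2},
    {"linear": [0,-25,0],"delta_rot": [0,0,0.014],"claw": 2},
    {"linear": [0,-25,0],"delta_rot": [0,0,0.014],"claw": 2},
    {"linear": [0,-25,0],"delta_rot": [0,0,0.014],"claw": 2},
    {"linear": [0,-25,0],"delta_rot": [0,0,0.014],"claw": 2},
    {"linear": [0,-25,0],"delta_rot": [0,0,0.014],"claw": 2},
    {"linear": [0,-25,0],"delta_rot": [0,0,0.014],"claw": 2},
    {"linear": [0,-20,0],"delta_rot": [0,0,0.014],"claw": 2},
    {"linear": [0,-12,0],"delta_rot": [0,0,0],"claw": 2},
    {"linear": [0,0,0],"delta_rot": [0,0,0],"claw": 2}
  ]
}}

```text
time: 23.55
position: [0.3413, 0.014, 0.0296]
tool_rot: [0.139, -3.138, -0.003]
wrist_force: [-0.9, 1.3, 2.5]
opening: 0.0136
```

```bash
python3 lg.py; python3 - <<'E'
from meas import *
w=snapshot("top");cv2.imwrite("pics/top12.png",w["frame"][:,:,::-1])
crop(w["frame"],180,140,420,340,3,'pics/c12.png')
w=snapshot("side");cv2.imwrite("pics/side12.png",w["frame"][:,:,::-1])
s=bot.observe();print(Ro.from_rotvec(s['tool_rot']).as_matrix()[:,0],s['position'])
E
```

```text
23.55 [-0.097  0.425  2.306  0.005  0.411 -1.761] [0.3413 0.014  0.0296] [ 1.390e-01 -3.138e+00 -3.000e-03] [-0.9   1.27  2.53]
[-0.996  -0.0892  0.0001] [0.3413 0.0145 0.0295]
```

View pics/c12.png

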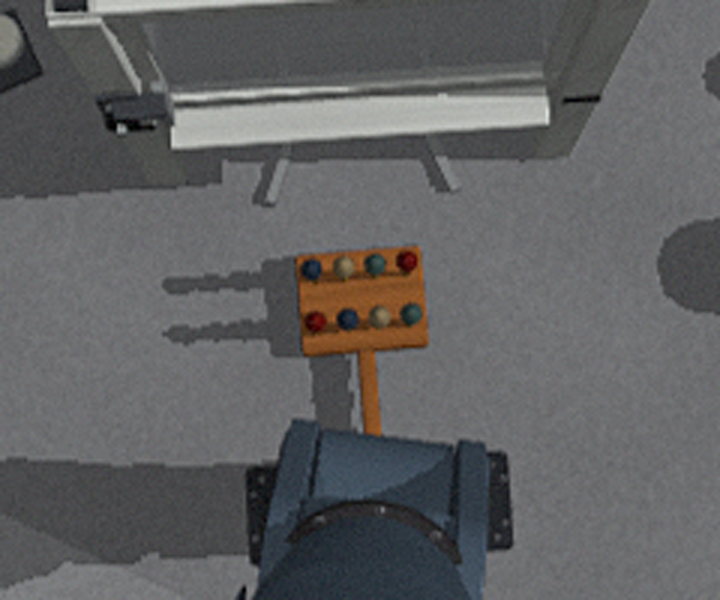

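View pics/side12.png

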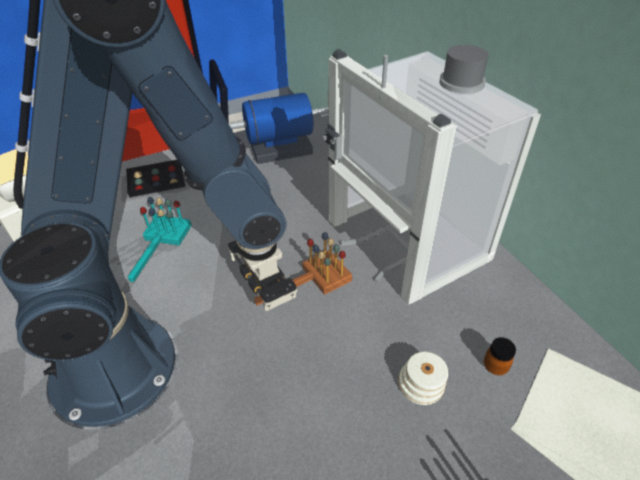

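```bash
python3 - <<'E'
from meas import *
t=snapshot("top");c=lambda x,y:(180+x/3,140+y/3)
H=np.array([.631,.0347,0])
A=[onz(t,*c(*p),.01) for p in [(265,203),(453,190)]];print("flares",A,sum(A)/2)
hsv=cv2.cvtColor(t["frame"],cv2.COLOR_RGB2HSV)
m=cv2.inRange(hsv,(5,120,60),(20,255,255));m[:,:250]=0;m[:,350:]=0;m[258:]=0
m=cv2.morphologyEx(m,cv2.MORPH_CLOSE,np.ones((9,9)))
cn=max(cv2.findContours(m,0,2)[0],key=cv2.contourArea);b=cv2.boxPoints(cv2.minAreaRect(cn));print(b)
for z in(.02,.03):
    Q=np.array([onz(t,*p,z) for p in b]);print(z,Q[:,:2].tolist(),Q.mean(0),[np.linalg.norm(Q[i]-Q[i-1]) for i in range(4)])
s=bot.observe();x=-Ro.from_rotvec(s['tool_rot']).as_matrix()[:,0];print("expected origin",s['position']+.164*x)
hx=np.array([np.cos(.09),np.sin(.09)])
print("centerline y at .505",.0347+(.505-.631)*.09)
E
```

```text
flares [array([0.5798, 0.1084, 0.01  ]), array([ 0.5941, -0.0419,  0.01  ])] [0.587  0.0333 0.01  ]
[[278.0302 224.8776]
 [319.6439 221.5485]
 [322.3625 255.531 ]
 [280.7488 258.8601]]
0.02 [[0.5370695281401439, 0.08336487999929795], [0.5474399198328241, -0.015270581299068496], [0.46643528342379603, -0.02334209105384953], [0.4562709904001181, 0.07452665316096137]] [0.5018 0.0298 0.02  ] [np.float64(0.08128048938442892), np.float64(0.0991791270852953), np.float64(0.08140577614322198), np.float64(0.09839514188645326)]
0.03 [[0.5355377229205418, 0.08285024796134059], [0.5458321139948598, -0.015062351918357418], [0.4654211294593321, -0.023074708677701165], [0.4553313266360156, 0.07407679309351821]] [0.5005 0.0297 0.03  ] [np.float64(0.08068481589040266), np.float64(0.09845228134884858), np.float64(0.08080918447065202), np.float64(0.09767404167646922)]
expected origin [0.5047 0.0292 0.0295]
centerline y at .505 0.023360000000000002
```

Call:
{"op": "step_arm", "data": {
  "series": [
    {"linear": [4,-3,0],"delta_rot": [0,0,-0.01],"claw": 2},
    {"linear": [8,-2.5,0],"delta_rot": [0,0,0],"claw": 2},
    {"linear": [12,1,0],"delta_rot": [0,0,0],"claw": 2},
    {"linear": [12,1,0],"delta_rot": [0,0,0],"claw": 2},
    {"linear": [12,1,0],"delta_rot": [0,0,0],"claw": 2},
    {"linear": [12,1,0],"delta_rot": [0,0,0],"claw": 2},
    {"linear": [10,1,0],"delta_rot": [0,0,0],"claw": 2},
    {"linear": [0,0,0],"delta_rot": [0,0,0],"claw": 2}
  ]
}}

```text
time: 24.7
position: [0.4125, 0.014, 0.0296]
tool_rot: [-0.125, 3.137, 0.003]
wrist_force: [1.0, 1.3, 1.0]
opening: 0.0137
```

```bash
python3 lg.py; python3 - <<'E'
from meas import *
t=snapshot("top")
crop(t["frame"],180,120,420,320,3,'pics/c13.png')
hsv=cv2.cvtColor(t["frame"],cv2.COLOR_RGB2HSV)
m=cv2.inRange(hsv,(5,120,60),(20,255,255));m[:,:250]=0;m[:,350:]=0
ys,xs=np.nonzero(m);print(xs.min(),xs.max(),ys.min(),ys.max())
s=bot.observe();x=-Ro.from_rotvec(s['tool_rot']).as_matrix()[:,0];print(x,"expected origin",s['position']+.164*x)
E
```

```text
24.7 [-0.08   0.496  2.137  0.004  0.507 -1.735] [0.4125 0.014  0.0296] [-1.250e-01  3.137e+00  3.000e-03] [1.02 1.3  1.05]
281 323 193 247
[0.9968 0.0799 0.0027] expected origin [0.576  0.027  0.0301]
```

View pics/c13.png

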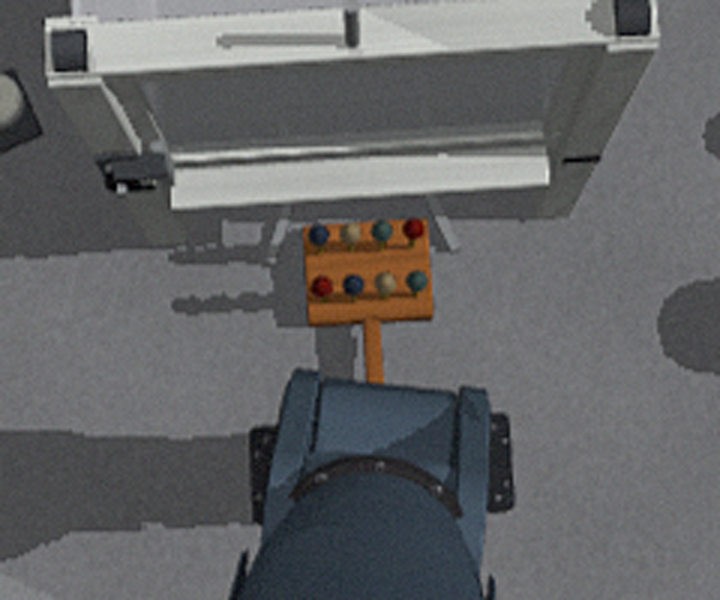

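```bash
python3 - <<'E'
from meas import *
t=snapshot("top")
cv2.imwrite('pics/c14.png',cv2.resize(t["frame"][185:235,255:345,::-1],None,fx=8,fy=8,interpolation=cv2.INTER_CUBIC))
E
```

```text
(no output)
```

View pics/c14.png

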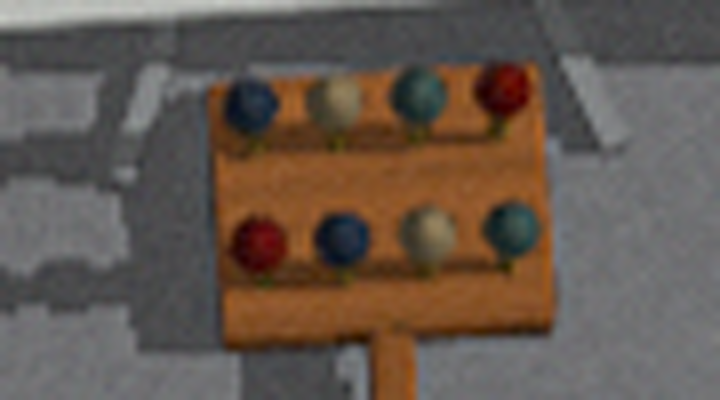

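```bash
python3 - <<'E'
from meas import *
t=snapshot("top");c=lambda x,y:(255+x/8,185+y/8)
for n,p,z in [("FL in a",(135,175),.01),("FL in b",(170,72),.01),("FR in a",(602,150),.01),("FR in b",(562,60),.01),("bl FL",(209,87),.027),("bl FR",(541,65),.027),("bl RL",(225,347),.027),("bl RR",(552,332),.027)]:
    q=onz(t,*c(*p),z);d=q-np.array([.631,.0347,0]);print(n,q,"h",d[0]*.996+d[1]*.09,-d[0]*.09+d[1]*.996)
E
```

```text
FL in a [0.582 0.1   0.01 ] h -0.04295786134362972 0.06941923310030668
FL in b [0.6137 0.0904 0.01  ] h -0.012186889778778125 0.05706349429337009
FR in a [ 0.593  -0.0401  0.01  ] h -0.044570851730527085 -0.07109184355381727
FR in b [ 0.6203 -0.0276  0.01  ] h -0.01625376141131053 -0.06104063764306113
bl FL [0.6059 0.0778 0.027 ] h -0.02108957092303175 0.045135466507793924
bl FR [ 0.615  -0.0208  0.027 ] h -0.02091256446696591 -0.05386480217898931
bl RL [0.5279 0.0707 0.027 ] h -0.09940830910209555 0.045168608952815784
bl RR [ 0.5347 -0.0257  0.027 ] h -0.10133171399981424 -0.05145377820428939
```

Call:
{"op": "step_arm", "data": {
  "series": [
    {"linear": [0,2,0],"delta_rot": [0,0,0.01],"claw": 2},
    {"linear": [6,0.5,0],"delta_rot": [0,0,0],"claw": 2},
    {"linear": [6,0.5,0],"delta_rot": [0,0,0],"claw": 2},
    {"linear": [6,0.5,0],"delta_rot": [0,0,0],"claw": 2},
    {"linear": [6,0.6,0],"delta_rot": [0,0,0],"claw": 2}
  ]
}}

```text
time: 25.48
position: [0.4343, 0.0179, 0.0293]
tool_rot: [0.141, -3.135, -0.003]
wrist_force: [-6.6, 0.3, 4.9]
opening: 0.0135
```

Call:
{"op": "step_arm", "data": {
  "series": [
    {"linear": [6,0.5,0],"delta_rot": [0,0,0],"claw": 2},
    {"linear": [6,0.5,0],"delta_rot": [0,0,0],"claw": 2},
    {"linear": [6,0.6,0],"delta_rot": [0,0,0],"claw": 2}
  ]
}}

```text
time: 25.85
position: [0.4524, 0.0195, 0.0293]
tool_rot: [0.142, -3.135, -0.003]
wrist_force: [-7.3, -0.6, 5.8]
opening: 0.0135
```

Call:
{"op": "step_arm", "data": {
  "series": [
    {"linear": [8,0.7,0],"delta_rot": [0,0,0],"claw": 2},
    {"linear": [8,0.7,0],"delta_rot": [0,0,0],"claw": 2},
    {"linear": [8,0.7,0],"delta_rot": [0,0,0],"claw": 2},
    {"linear": [8,0.7,0],"delta_rot": [0,0,0],"claw": 2}
  ]
}}

```text
time: 26.35
position: [0.4844, 0.0223, 0.0292]
tool_rot: [0.142, -3.135, -0.003]
wrist_force: [-6.4, 0.1, 5.4]
opening: 0.0137
```

```bash
python3 lg.py; python3 - <<'E'
from meas import *
t=snapshot("top")
crop(t["frame"],180,100,420,300,3,'pics/c15.png')
t=snapshot("side")
crop(t["frame"],200,100,520,340,2.4,'pics/c16.png')
s=bot.observe();x=-Ro.from_rotvec(s['tool_rot']).as_matrix()[:,0];print(x,"expected origin",s['position']+.164*x)
E
```

```text
26.35 [-0.051  0.578  1.954  0.003  0.613 -1.715] [0.4844 0.0223 0.0292] [ 1.420e-01 -3.135e+00 -3.000e-03] [-6.38  0.07  5.41]
[ 0.9959  0.0901 -0.0003] expected origin [0.6489 0.0371 0.0294]
```

View pics/c15.png

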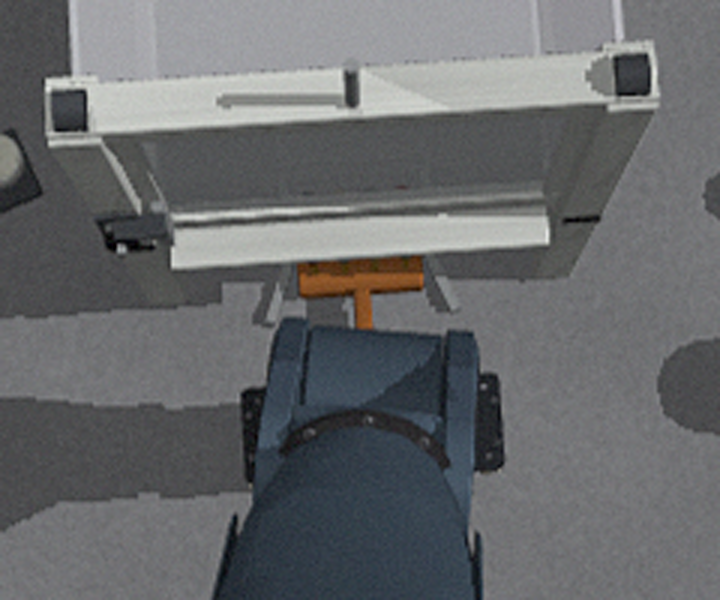

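View pics/c16.png

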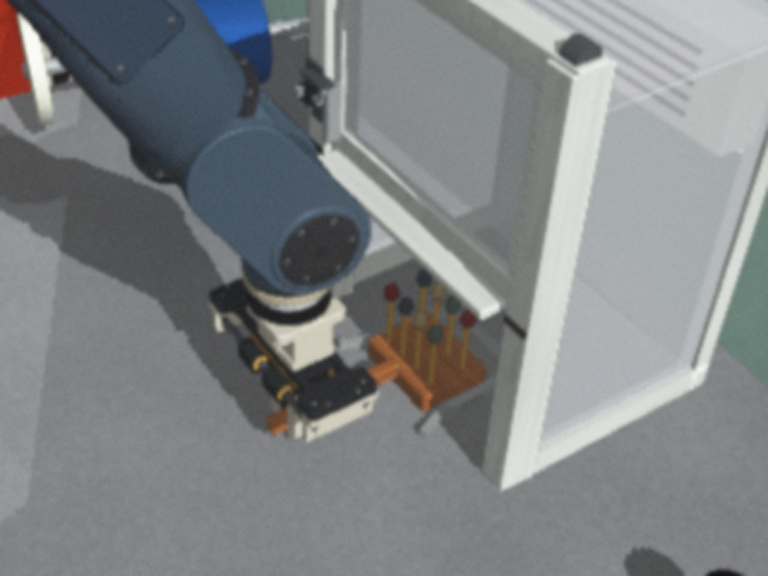

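Call:
{"op": "step_arm", "data": {
  "series": [
    {"linear": [4,0.4,0.4],"delta_rot": [0,0,0],"claw": 2},
    {"linear": [4,0.4,0],"delta_rot": [0,0,0],"claw": 2},
    {"linear": [4,0.4,0],"delta_rot": [0,0,0],"claw": 2},
    {"linear": [4,0.4,0],"delta_rot": [0,0,0],"claw": 2},
    {"linear": [4,0.3,0],"delta_rot": [0,0,0],"claw": 2}
  ]
}}

```text
time: 27.08
position: [0.5047, 0.0241, 0.0297]
tool_rot: [0.141, -3.137, -0.003]
wrist_force: [-6.1, -1.3, 3.3]
opening: 0.0138
```

Call:
{"op": "step_arm", "data": {
  "series": [
    {"linear": [2,0.2,0],"delta_rot": [0,0,0],"claw": 2},
    {"linear": [2,0.2,0],"delta_rot": [0,0,0],"claw": 2}
  ]
}}

```text
time: 27.32
position: [0.5087, 0.0245, 0.0297]
tool_rot: [0.141, -3.137, -0.003]
wrist_force: [-5.7, 0.3, 4.0]
opening: 0.0137
```

Call:
{"op": "step_arm", "data": {
  "series": [
    {"linear": [1,0.1,0],"delta_rot": [0,0,0],"claw": 2},
    {"linear": [1,0.1,0],"delta_rot": [0,0,0],"claw": 2}
  ]
}}

```text
time: 27.58
position: [0.5106, 0.0247, 0.0297]
tool_rot: [0.141, -3.137, -0.003]
wrist_force: [-5.7, -0.7, 3.3]
opening: 0.0135
```

Call:
{"op": "step_arm", "data": {
  "series": [
    {"linear": [1,0.1,0],"delta_rot": [0,0,0],"claw": 2},
    {"linear": [1,0.1,0],"delta_rot": [0,0,0],"claw": 2}
  ]
}}

```text
time: 27.82
position: [0.5126, 0.0249, 0.0297]
tool_rot: [0.141, -3.137, -0.003]
wrist_force: [-5.9, 0.0, 3.3]
opening: 0.0135
```

Now single-row 0.7–1 mm steps, feeling for the back stop.

Call:
{"op": "step_arm", "data": {
  "series": [
    {"linear": [0.7,0.1,0],"delta_rot": [0,0,0],"claw": 2},
    {"linear": [0.7,0.1,0],"delta_rot": [0,0,0],"claw": 2}
  ]
}}

```text
time: 28.08
position: [0.5134, 0.0251, 0.0295]
tool_rot: [0.141, -3.135, -0.003]
wrist_force: [-11.2, -1.8, 6.0]
opening: 0.0135
```

Call:
{"op": "step_arm", "data": {
  "series": [
    {"linear": [0.7,0.1,0],"delta_rot": [0,0,0],"claw": 2}
  ]
}}

```text
time: 28.2
position: [0.5134, 0.0252, 0.0294]
tool_rot: [0.141, -3.134, -0.003]
wrist_force: [-12.7, -1.3, 7.2]
opening: 0.0134
```

Call:
{"op": "step_arm", "data": {
  "series": [
    {"linear": [0.7,0,0],"delta_rot": [0,0,0],"claw": 2}
  ]
}}

```text
time: 28.32
position: [0.5134, 0.0252, 0.0293]
tool_rot: [0.141, -3.132, -0.003]
wrist_force: [-16.5, -1.4, 8.6]
opening: 0.0134
```

Call:
{"op": "step_arm", "data": {
  "series": [
    {"linear": [0.7,0.1,0],"delta_rot": [0,0,0],"claw": 2}
  ]
}}

```text
time: 28.45
position: [0.5135, 0.0253, 0.0292]
tool_rot: [0.141, -3.131, -0.004]
wrist_force: [-19.4, -0.8, 10.7]
opening: 0.0136
```

Call:
{"op": "step_arm", "data": {
  "series": [
    {"linear": [0.7,0,0],"delta_rot": [0,0,0],"claw": 2}
  ]
}}

```text
time: 28.58
position: [0.5135, 0.0253, 0.029]
tool_rot: [0.141, -3.129, -0.004]
wrist_force: [-22.3, -0.6, 12.7]
opening: 0.0135
```

Call:
{"op": "step_arm", "data": {
  "series": [
    {"linear": [0.7,0.1,0],"delta_rot": [0,0,0],"claw": 2}
  ]
}}

```text
time: 28.7
position: [0.5136, 0.0255, 0.0289]
tool_rot: [0.142, -3.127, -0.004]
wrist_force: [-24.0, -2.3, 13.8]
opening: 0.0135
```

I batched too many steps there; contact is made, so I'm relieving the push now.

Call:
{"op": "step_arm", "data": {
  "series": [
    {"linear": [-3,-0.3,0],"delta_rot": [0,0,0],"claw": 2}
  ]
}}

```text
time: 28.82
position: [0.5135, 0.0253, 0.0293]
tool_rot: [0.141, -3.135, -0.004]
wrist_force: [-2.4, 2.4, 1.6]
opening: 0.0137
```

```bash
python3 lg.py; python3 - <<'E'
from meas import *
t=snapshot("top")
crop(t["frame"],180,100,420,300,3,'pics/c17.png')
t=snapshot("side")
crop(t["frame"],200,100,520,340,2.4,'pics/c18.png')
E
```

```text
28.825 [-0.042  0.612  1.878  0.003  0.656 -1.706] [0.5135 0.0253 0.0293] [ 0.141 -3.135 -0.004] [-2.38  2.38  1.57]
```

View pics/c17.png

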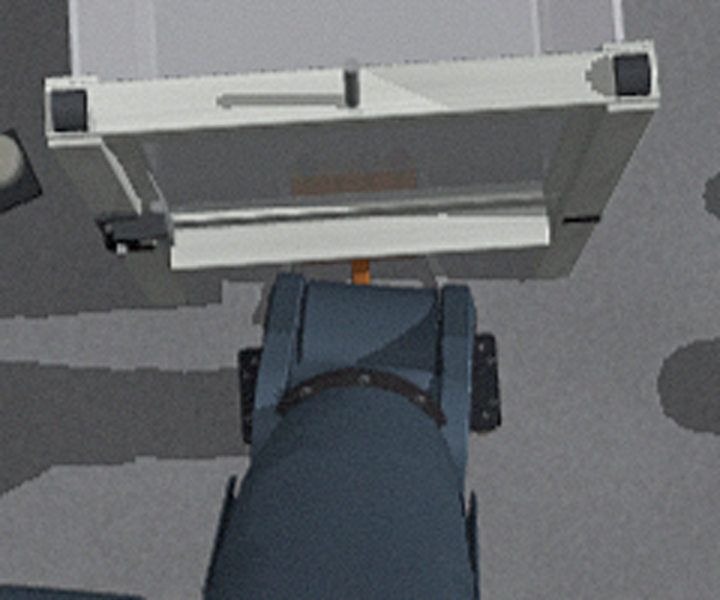

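View pics/c18.png

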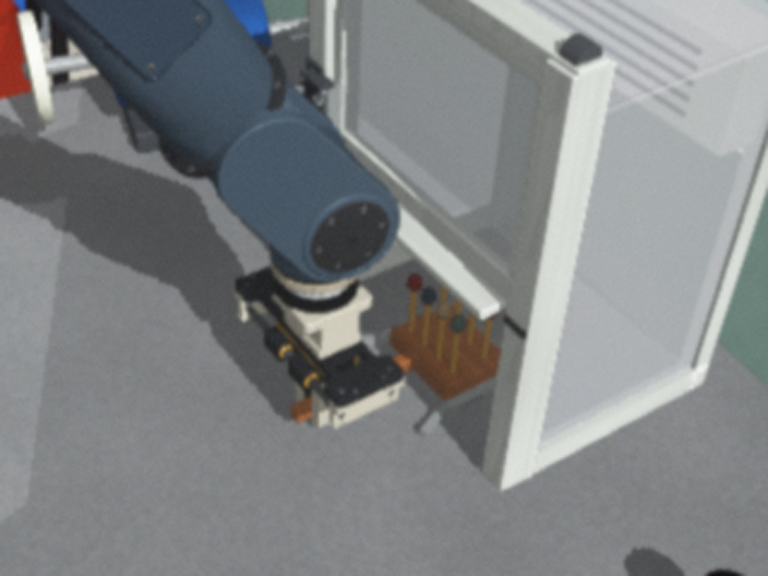

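```bash
python3 - <<'E'
from meas import *
t=snapshot("top")
cv2.imwrite('pics/c19.png',cv2.resize(cv2.convertScaleAbs(t["frame"][140:195,265:335,::-1],alpha=1.6),None,fx=10,fy=10,interpolation=cv2.INTER_CUBIC))
w=snapshot("wrist");cv2.imwrite('pics/wrist19.png',w["frame"][:,:,::-1])
t=snapshot("side")
cv2.imwrite('pics/c20.png',cv2.resize(cv2.convertScaleAbs(t["frame"][200:280,350:420,::-1],alpha=1.6),None,fx=7,fy=7,interpolation=cv2.INTER_CUBIC))
E
```

```text
(no output)
```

View pics/c19.png

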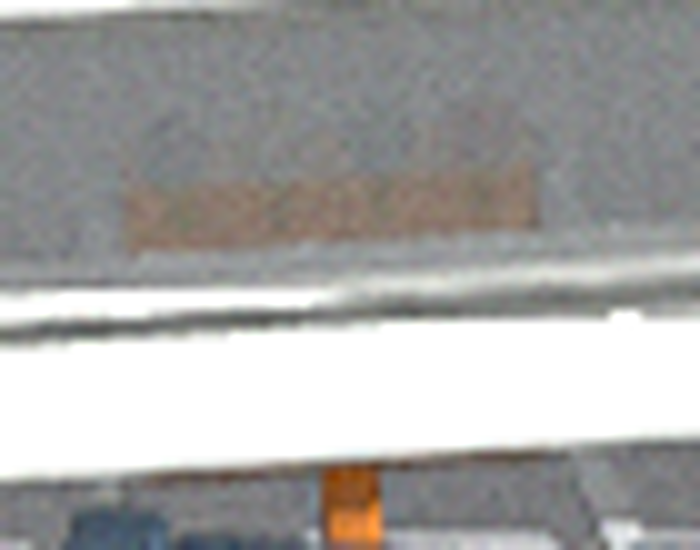

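View pics/c20.png

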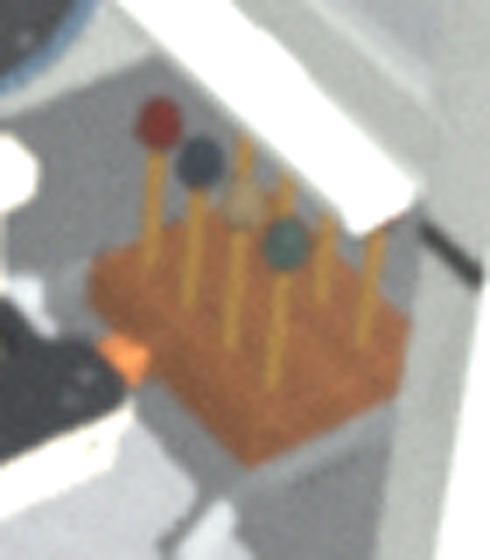

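```bash
python3 - <<'E'
from meas import *
t=snapshot("top");s=snapshot("side")
for z in (.022,.027,.032):
    a=onz(t,265+12.8,140+18.6,z);b=onz(t,265+53.5,140+16.6,z);print(z,a,b,(a+b)/2,np.linalg.norm(a-b),np.arctan2(*((a-b)[:2]*[-1,1])))
# rear-bottom right corner in side
print(onz(s,350+250/7,200+465/7,0))
E
```

```text
0.022 [0.6982 0.0887 0.022 ] [ 0.7056 -0.0092  0.022 ] [0.7019 0.0397 0.022 ] 0.0981931043585382 0.07565683207104261
0.027 [0.6968 0.0884 0.027 ] [ 0.7042 -0.0091  0.027 ] [0.7005 0.0396 0.027 ] 0.09783276642560756 0.07565683207104347
0.032 [0.6955 0.0881 0.032 ] [ 0.7028 -0.0091  0.032 ] [0.6991 0.0395 0.032 ] 0.09747242849267691 0.07565683207104434
[ 0.6472 -0.008   0.    ]
```

```bash
python3 - <<'E'
from meas import *
t=snapshot("top")
for z in(.0,.027):
  for p in [(350,466),(540,456)]:
    print(z,onz(t,265+p[0]/10,140+p[1]/10,z))
f=t["frame"][140:195,265:335].astype(int)
for col in (20,30,45,50):print(col,[tuple(f[r,col]) for r in range(5,26)])
print("lip",[tuple(f[r,50]) for r in range(40,52)])
E
```

```text
0.0 [0.6356 0.0338 0.    ]
0.0 [ 0.6392 -0.0123  0.    ]
0.027 [0.6296 0.0334 0.027 ]
0.027 [ 0.6331 -0.0118  0.027 ]
20 [(np.int64(87), np.int64(88), np.int64(89)), (np.int64(87), np.int64(89), np.int64(90)), (np.int64(80), np.int64(82), np.int64(83)), (np.int64(86), np.int64(87), np.int64(93)), (np.int64(79), np.int64(82), np.int64(84)), (np.int64(83), np.int64(86), np.int64(88)), (np.int64(79), np.int64(82), np.int64(84)), (np.int64(83), np.int64(82), np.int64(85)), (np.int64(80), np.int64(85), np.int64(82)), (np.int64(81), np.int64(83), np.int64(88)), (np.int64(78), np.int64(79), np.int64(80)), (np.int64(80), np.int64(82), np.int64(79)), (np.int64(77), np.int64(77), np.int64(76)), (np.int64(85), np.int64(82), np.int64(76)), (np.int64(92), np.int64(80), np.int64(68)), (np.int64(86), np.int64(77), np.int64(71)), (np.int64(88), np.int64(77), np.int64(71)), (np.int64(89), np.int64(80), np.int64(75)), (np.int64(82), np.int64(72), np.int64(62)), (np.int64(83), np.int64(71), np.int64(64)), (np.int64(94), np.int64(91), np.int64(89))]
30 [(np.int64(83), np.int64(83), np.int64(86)), (np.in
[... 2584 characters left out ...]
), np.int64(69)), (np.int64(91), np.int64(88), np.int64(86)), (np.int64(100), np.int64(100), np.int64(102)), (np.int64(92), np.int64(96), np.int64(96))]
lip [(np.int64(185), np.int64(185), np.int64(182)), (np.int64(185), np.int64(189), np.int64(184)), (np.int64(194), np.int64(200), np.int64(193)), (np.int64(196), np.int64(199), np.int64(193)), (np.int64(135), np.int64(143), np.int64(139)), (np.int64(53), np.int64(51), np.int64(48)), (np.int64(79), np.int64(71), np.int64(70)), (np.int64(76), np.int64(76), np.int64(79)), (np.int64(77), np.int64(74), np.int64(72)), (np.int64(78), np.int64(76), np.int64(77)), (np.int64(80), np.int64(82), np.int64(84)), (np.int64(78), np.int64(71), np.int64(73))]
```

Call:
{"op": "step_arm", "data": {
  "series": [
    {"linear": [0,0,0],"delta_rot": [0,0,0],"claw": 16},
    {"linear": [0,0,0],"delta_rot": [0,0,0],"claw": 25},
    {"linear": [0,0,0],"delta_rot": [0,0,0],"claw": 40},
    {"linear": [0,0,0],"delta_rot": [0,0,0],"claw": 40},
    {"linear": [0,0,4],"delta_rot": [0,0,0],"claw": 40},
    {"linear": [0,0,10],"delta_rot": [0,0,0],"claw": 40},
    {"linear": [-5,0,20],"delta_rot": [0,0,0],"claw": 40},
    {"linear": [-15,0,30],"delta_rot": [0,0,0],"claw": 40},
    {"linear": [-30,0,30],"delta_rot": [0,0,0],"claw": 40},
    {"linear": [-40,0,30],"delta_rot": [0,0,0],"claw": 40},
    {"linear": [-40,0,0],"delta_rot": [0,0,0],"claw": 40}
  ]
}}

```text
time: 30.6
position: [0.3857, 0.025, 0.1562]
tool_rot: [-0.141, 3.133, 0.002]
wrist_force: [0.6, 1.4, -0.2]
opening: 0.0401
```

```bash
python3 lg.py; python3 - <<'E'
from meas import *
t=snapshot("top")
crop(t["frame"],180,100,420,300,3,'pics/c21.png')
t=snapshot("side");cv2.imwrite('pics/side21.png',t["frame"][:,:,::-1])
E
```

```text
30.6 [-0.057  0.181  2.134  0.003  0.822 -1.72 ] [0.3857 0.025  0.1562] [-1.410e-01  3.133e+00  2.000e-03] [ 0.64  1.39 -0.16]
```

View pics/c21.png

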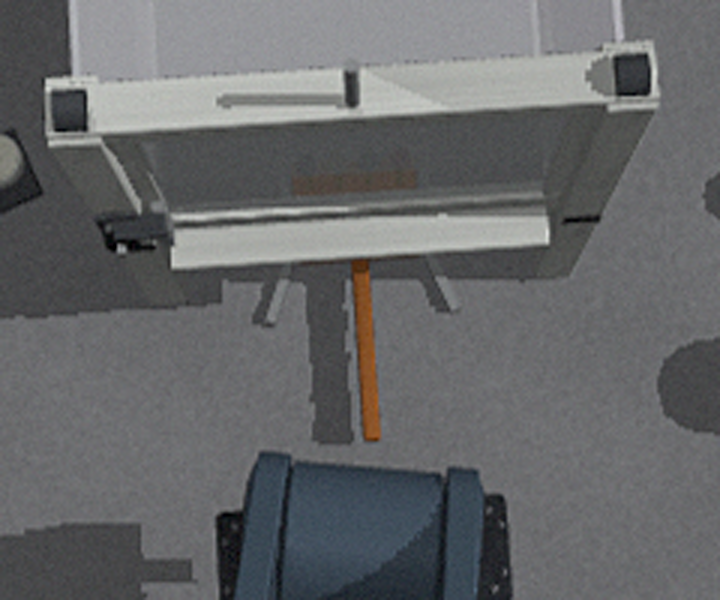

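View pics/side21.png

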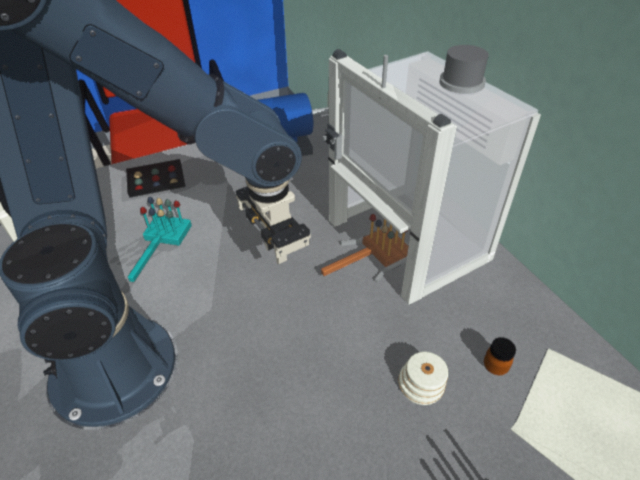

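```bash
python3 - <<'E'
from meas import *
t=snapshot("top");s=snapshot("side")
hsv=cv2.cvtColor(t["frame"],cv2.COLOR_RGB2HSV);m=cv2.inRange(hsv,(5,120,60),(20,255,255));m[:,:280]=0;m[:,330:]=0;m[:190]=0
ys,xs=np.nonzero(m);P=[]
for y in range(194,244,2):
    c=xs[ys==y];P.append(onz(t,(c.min()+c.max())/2,y,.034)[:2])
vx,vy,x0,y0=cv2.fitLine(np.array(P,np.float32),cv2.DIST_L2,0,.01,.01).ravel();print("yaw",np.arctan(vy/vx))
yb=ys.max()+.5;e=onz(t,304.3,yb,.034);e2=onz(t,304.3,yb,.016);print("end top cam",e,e2)
hs=cv2.cvtColor(s["frame"],cv2.COLOR_RGB2HSV);m=cv2.inRange(hs,(3,120,60),(20,255,255));m[:,:300]=0;m[:240]=0;m[:,420:]=0
ys,xs=np.nonzero(m);i=xs.argmin();print("side leftmost",xs[i],ys[i],onz(s,xs[i],ys[i],.03))
H=np.array([.6305,.035]);hx=np.array([.996,.09])
for q in(e,e2):print("x_h",hx@(q[:2]-H),"y_h",np.array([-.09,.996])@(q[:2]-H))
E
```

```text
yaw 0.095290475
end top cam [0.4852 0.0197 0.034 ] [0.4873 0.0198 0.016 ]
side leftmost 322 268 [0.4939 0.0329 0.03  ]
x_h -0.14605150786527765 y_h -0.0021621283810056096
x_h -0.14395692788666217 y_h -0.0022635889524507164
```

```bash
python3 - <<'E'
from plant import bot,order
s=bot.observe();print(s['time'],s['wrist_force'],abs(s['dq']).max())
print(order.close_job())
E
```

```text
30.8 [-0.21278092  0.23212533  0.30891972] 0.032861962247736805
the job is handed in; nothing more can be done
None
```

The sash is latched at the height marks, and the rack is in the hood against the back stop. I handed the job in at about 31 s with nothing gripped or touched. The force stayed close to its limit in two places, as noted below.

- **Sash:** I pushed it up from under the lift rail with closed fingers until it met the stop. When I lowered the fingers the wrist force dropped to zero and the rail stayed up. The wrist picture then put its lower edge at about 204–206 mm, against about 200 mm nominal. That fits within camera error, and by eye the lip was level with both marks.
- **Sash force:** the last reading at the stop was 17.4 N upward, with about 6.6 N sideways (18.6 N combined). The 18 N limit was therefore close, and may have been passed if the combined force counts or if it peaked between readings.
- **Rack:** I dragged it by its bar handle, lined it up between the guide strips, and slid it in slowly until the force rose sharply with no further movement. Then I eased off and let go. The bar lies at 0.095 rad, against about 0.09 for the hood, and roughly 2 mm aside.
- **Rack force:** I sent too many small pushes in a row at the back stop, and the wrist force reached about 24 N. About 6 N of that was sliding friction seen before contact, so I estimate about 18 N on the hood, against a 22 N limit.
- **Rack depth, disputed:** with my main hood position the bar end came out 4–6 mm short of home. With the hood position taken from the top camera alone it agreed to about 1–2 mm. The block's front edge seen through the glass also looked too far forward, by about 16 mm. I took the hard contact and the top-camera check as deciding.

In the last side picture the felt wheels and jar stood where they were, with the rack upright. The gauge was last seen in place in the top pictures.

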